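# Clear the jointing plates off the split-top bench

## Task

Put every steel jointing plate from the split-top bench into the yellow bin, drawing the one that has slid under the low wire shelf out with the pull scraper, and finish with the scraper lying flat, blade down, on its black rubber mat. The plates are too thin and too wide to grip lying flat, but press the end that overhangs the gap between the planks and a plate tips up and stands in the gap, ready to be lifted out. Leave the other things on the bench and table where they are.

Things in the scene. Friction and masses are not known exactly. Their poses are not given: they have to be found in the camera images.
- bench: Split-top bench: two brown timber planks along y, 580 mm long, tops 62 mm above the table. Origin at table height, midway along, under the front edge of the back plank. In its frame the back plank spans x 0 to 280 mm, the front plank x -140 to -40 mm; between them is an open gap 40 mm wide and 62 mm deep, down to the table. Fixed; x points away from the robot.
- shelf: Low wire shelf fixed on the back plank, 150 mm deep (x) by 300 mm wide (y). Origin at the middle of its footprint, on the plank's top; axes as the bench's. Front edge at x -75 mm; 60 mm of clear height under it, top 66 mm above the plank; a thin leg at each corner, open on every side. Small stock stands on it near its two ends (|y| above 90 mm), up to 64 mm higher.
- plate_a_mid (a point): Galvanised jointing plate, 115 (its x) by 95 (its y) by 3 mm, 0.25 kg; point at its centre. May be absent. Lies on the back plank, one 95 mm end 25 to 40 mm out over the gap. Press that end some 40 mm down in the gap: the plate turns over the plank's edge, slides in and stays on the gap's floor, leaning on that edge 55 to 85 deg from level, 30 to 55 mm of it above the plank.
- plate_b_mid (a point): A second such plate, same size, lying in the same way. May be absent.
- plate_d_mid (a point): A third such plate, same size, lying on the front plank with its far 95 mm end 25 to 40 mm out over the gap; it tips up in the same way over the front plank's edge, leaning towards the robot. May be absent.
- plate_c_mid (a point): The dropped plate, same size; always present. Lies flat on the back plank under the wire shelf, its length roughly across the planks (along the bench's x).
- scraper_grip (a point): Pull scraper, 240 mm, 0.2 kg, on the mat. Point on its green handle (100 long, 26 wide, 28 mm high), 14 mm above the underside, near the centre of mass. x points from handle to blade, z up. The handle runs from 60 mm behind this point to 40 mm ahead; then a shank, and 180 mm ahead a turned-down blade 60 wide (y), 20 high, 3.5 mm thick, its lower edge level with the handle's underside.
- scraper_mid (a point): Middle of the scraper's length, on its centre line, 60 mm ahead of scraper_grip; axes as scraper_grip.
- mat: Black rubber mat fixed on the table beside the bench, 250 mm (x) by 120 mm (y) by 4 mm. Origin at the centre of its underside.
- bin: Open yellow plastic bin fixed on the table beside the bench, 220 mm (x) by 160 mm (y) outside, 75 mm high, walls 4 mm, floor about 4 mm. Origin at the centre of its underside.
- tape: Orange tape measure, 60 by 65 by 34 mm, on the front plank. Bystander. Origin at the centre of its underside.
- wrench: Steel combination wrench 130 mm long, on the front plank. Bystander. Origin at the centre of its underside.
- jar: Glass jar with a blue cap, 60 mm across, 85 mm high, on the back plank. Bystander. Origin at the centre of its underside.
- can: Can with a red label, 64 mm across, 110 mm high, on the back plank. Bystander. Origin at the centre of its underside.
- screwdriver: Orange-handled screwdriver, 200 mm, on the table. Bystander. Origin at the middle of its underside.
Things that resemble listed ones, but are neither listed nor needed, are in the scene too. Leave any blue or orange look-alike of the part that bears plate_b_mid alone.

How it is judged:
By the outcome, as a careful person would: the job done as asked, in the order asked, and still so for the second after the job is handed in, with the robot touching nothing.
Of plate_a, plate_b, plate_d only 2 to 3 are there at a start; the rules pass over those that are not, and their reading is None.
At some moment in a run one of scraper, plate_c may be knocked a few centimetres aside while the robot is not near it.
It also fails if it takes over 210 s, if anything falls off the work surface, if the arm or the gripper's body presses on something with over 40 N, if the wrist force passes 120 N, or if a joint passes its speed limit or range.

## Robot

A 6-joint arm with a two-finger parallel gripper is mounted at the origin on the work surface. World frame = base frame: x ahead of the robot, y to its left, z up, the work surface at z = 0. Lengths are in mm, angles in rad, forces in N, time in s.
With the tool pointing down it reaches from about 350 to 725 mm from the base axis. Payload 4.3 kg.
Tool frame: the origin (TCP) lies at the very end of the fingers, on their centre line; the grasp point (between the pads) lies pinch_z behind it (pinch_z is the distance from the TCP to the grasp point, in mm); z points along the fingers, x is the direction in which the jaws open and shut, and the axes are right-handed (so a half turn about z gives the same grasp; the last joint's range is limited). The gripper opens to 85 mm and grips with 20 to 120 N. Pads are 22 mm wide; open, the fingers measure 114 mm over their backs; the gripper's body (76 mm by 85 mm) begins 54 mm behind the grasp point. The pads swing forward as they close: fully open they stand 13 mm farther back than shut.
Start: joints at [1.169, 0.377, 0.081, 1.274, 0, 1.46], TCP at [165.421, 550.729, 231.329] pointing down, gripper open.
Joint ranges: [-2.72, 2.72], [-0.84, 1.66], [-1.02, 1.22], [-1.77, 2.12], [-1.37, 1.28], [-3.14, 3.14]. Speed limits (rad/s): [2.57, 2.57, 3.14, 3.14, 3.14, 3.14].

## Interface

Orientations are given as a unit quaternion [x, y, z, w].
In Python, from station import * gives the robot as it stands.
- The arm moves only by the tool play_rows, never from a script. Its argument "commands" is one flat list of numbers, 7 for each row, row after row: the shift along the tool's x, y, z in cm, then the turn, a rotation vector about the tool's x, y, z in rad, then the closure, from 0 (fully open) to 1 (shut). A call has 1 to 12 rows; each row shifts and turns the commanded pose from where the row before left it, along the tool's axes as they then stand; what a row does not reach is not made up. A row lasts 1/12 s, in which the tool goes at most 41.7 mm and 7.16 degrees, less where a joint would pass 70% of its speed; a pose out of reach is approached as far as the arm can. A call is refused whole if a number of a shift passes 4.17 or a number of a turn 0.125, either way. A call with a gripper value outside its range is refused whole. The fingers move at their own pace and stop on an object; the grip force is fixed at half the most. Time passes only in rows, so rows that do not move let the fingers close. It gives the time, the measured TCP pose, the force and the opening at its end, in the units of the state.
- observe(): the state, without advancing time (a new reading comes with each control period).
- read_camera(name): name is "scene" or "top" or "wrist"; returns (picture, depth): 384x512x3 uint8, red, green, blue; 384x512 float32, mm along the optical axis (not along the pixel's ray), 0 where there is no reading.
- camera_info(name): a dict with "fx", "fy", "cx", "cy" (pixels), "R" (3x3) and "t" (3): a world point X has camera coordinates R X + t; the wrist camera has in their place "mount" (4x4, takes a point from camera to tool coordinates, whose origin is the TCP and whose axes are the tool frame's). Camera axes: x right, y down, z forward; pixel columns grow to the right and rows downward; lengths in mm; the calibration is good to about 2 mm. A picture is of the moment at which its call begins: read the wrist's pose just before it. camera_info takes no time and is no camera call.
- close_job(): hands the job in, once; it reports no verdict.
The state is a dict: "time": time; "joint_pos": joint angles; "dq": joint speeds; "joint_torque": joint torques, N m; "position": TCP position; "orientation": TCP orientation; "ft_force": force on the tool from outside, world axes, zero at the start; "moment": the same for the moment, N m; "width": finger opening in mm.
Only numpy, scipy, OpenCV 4.12 (cv2) and the standard library are available. Lean on these libraries where they do the work, as an engineer would, in place of code of your own. Each camera call takes 0.05 s, during which the arm holds its last target.

## Working session

There is one attempt and no reset: what is moved stays moved. The work goes in short steps, Python scripts to look and compute and a tool call to move; the robot and the scene stay as the last step left them, time stands still between calls to the robot, and variables do not carry over. Pictures are saved under pics/ and viewed, and the job is handed in when it is done.

Besides the shell and the picture viewer there is one more tool, called by a JSON object that holds its "fn" and its "kwargs", one argument or row to a line. play_rows: Moves the arm, as the interface text tells. Its arguments: {"type":"object","properties":{"commands":{"type":"array"}},"required":["commands"]}

```bash
ls; mkdir -p pics
python3 - <<'E'
from station import *
import cv2,json,numpy as np
s=observe(); print(s)
for n in ["scene","top","wrist"]:
    p,d=read_camera(n); cv2.imwrite(f"pics/{n}0.png",p[:,:,::-1]); np.save(f"pics/{n}0.npy",d)
    print(n,camera_info(n))
E
```

```text
pics
{'time': 0.0, 'joint_pos': array([ 1.16868381e+00,  3.78071282e-01,  7.96412829e-02,  1.27439716e+00,
       -1.02067747e-05,  1.46049905e+00]), 'dq': array([-5.82428698e-04, -5.18156152e-04, -4.87092668e-04, -2.16090707e-03,
        8.98337303e-06, -1.04261608e-03]), 'joint_torque': array([-1.00723824e-03, -4.63600802e+01,  2.69876665e+01,  2.06598878e-02,
       -7.83823361e-05, -1.24589778e-06]), 'position': array([165.16286904, 550.091773  , 230.36213874]), 'orientation': array([ 8.02399484e-01,  5.96786425e-01, -8.73943693e-04,  5.17023915e-04]), 'ft_force': array([-0.48685282, -0.21229838,  0.56238239]), 'moment': array([-0.01283381,  0.06831833, -0.01451502]), 'width': 85.49950584559505}
scene {'fx': 446.17035049181356, 'fy': 446.17035049181356, 'cx': 258.9119009252702, 'cy': 189.10017406475342, 'R': array([[ 0.25484947,  0.96686559, -0.01492218],
       [ 0.71460018, -0.19870812, -0.67071728],
       [-0.65145862,  0.16026855, -0.74156299]]), 't': array([-199.61611257, -326.53104468, 1977.50523771])}
top {'fx': 418.251843767927, 'fy': 418.251843767927, 'cx': 257.7454916810231, 'cy': 196.03496579017752, 'R': array([[ 0.00372435, -0.99997106,  0.00663389],
       [-0.99535838, -0.00434497, -0.09613961],
       [ 0.09616566, -0.00624504, -0.99534575]]), 't': array([  90.57059341,  542.2138885 , 1292.20960795])}
wrist {'fx': 282.91115240907925, 'fy': 282.91115240907925, 'cx': 253.9289894060326, 'cy': 195.06295443984754, 'mount': array([[ 9.99999132e-01, -1.23291321e-03,  4.64016080e-04,
         2.68299726e-02],
       [ 1.02022876e-03,  9.47658554e-01,  3.19283925e-01,
        -8.15219796e+01],
       [-8.33378175e-04, -3.19283175e-01,  9.47658989e-01,
        -1.43425627e+02],
       [ 0.00000000e+00,  0.00000000e+00,  0.00000000e+00,
         1.00000000e+00]])}
```

View pics/top0.png

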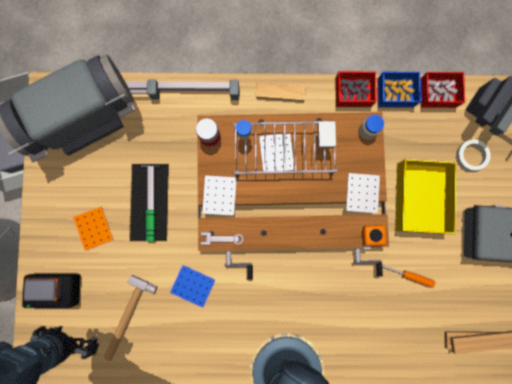

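View pics/scene0.png

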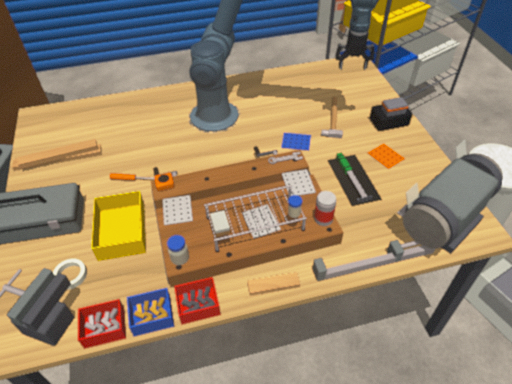

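View pics/wrist0.png

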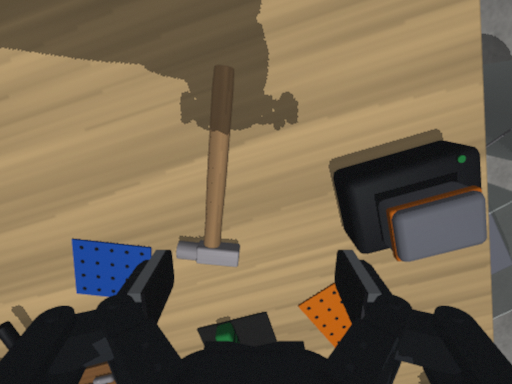

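Run:
```python
import cv2
p=cv2.imread("pics/top0.png")
c=p[20:270,100:480]; cv2.imwrite("pics/top0z.png",cv2.resize(c,None,fx=2.1,fy=2.1,interpolation=cv2.INTER_CUBIC))
```

```text
(no output)
```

View pics/top0z.png

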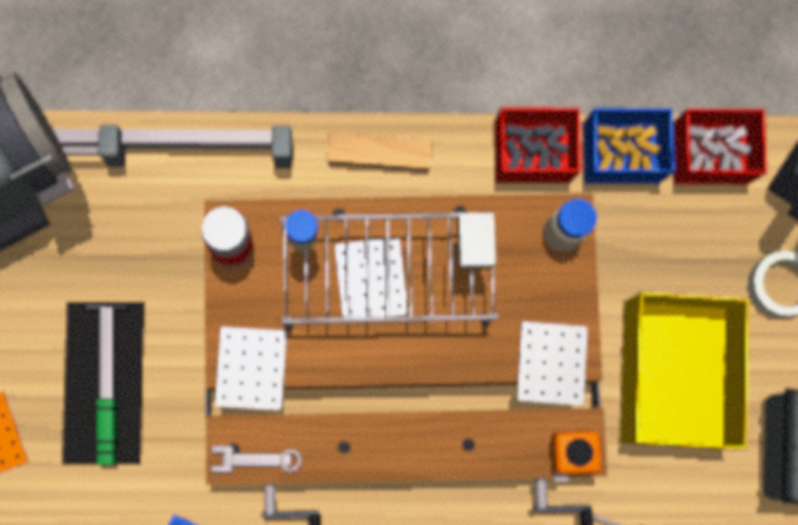

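The top view shows two white plates on the back plank overhanging the gap, at (220,195) and (363,193). The dropped plate is under the shelf at (277,153), and there is no plate on the front plank. The scraper is on the mat, with its handle at (150,226) and blade at (150,167). The blue and orange sheets on the table are look-alikes.

```bash
cat > h.py <<'E'
from station import *
import numpy as np, cv2
from scipy.spatial.transform import Rotation as Ro
def proj(n,X):
    c=camera_info(n); Y=np.atleast_2d(X)@np.array(c["R"]).T+c["t"]
    return np.c_[c["fx"]*Y[:,0]/Y[:,2]+c["cx"], c["fy"]*Y[:,1]/Y[:,2]+c["cy"]]
def ray(c,R,t,uv,z):
    uv=np.atleast_2d(np.array(uv,float)); d=np.c_[(uv[:,0]-c["cx"])/c["fx"],(uv[:,1]-c["cy"])/c["fy"],np.ones(len(uv))]
    o=-R.T@t; w=d@R; return o+w*((z-o[2])/w[:,2])[:,None]
def onz(n,uv,z):
    c=camera_info(n); return ray(c,np.array(c["R"]),np.array(c["t"]),uv,z)
def dep(n,uv,D):
    c=camera_info(n);R=np.array(c["R"]);t=np.array(c["t"])
    uv=np.atleast_2d(np.array(uv,float)); z=np.array([D[int(round(v)),int(round(u))] for u,v in uv])
    Y=np.c_[(uv[:,0]-c["cx"])/c["fx"]*z,(uv[:,1]-c["cy"])/c["fy"]*z,z]; return (Y-t)@R
def wristRt(s):
    c=camera_info("wrist"); M=np.array(c["mount"]); T=np.eye(4); T[:3,:3]=Ro.from_quat(s["orientation"]).as_matrix(); T[:3,3]=s["position"]
    W=T@M; R=W[:3,:3].T; return c,R,-R@W[:3,3]
def wonz(s,uv,z):
    c,R,t=wristRt(s); return ray(c,R,t,uv,z)
def cloud(n,D,s=None):
    if n=="wrist": c,R,t=wristRt(s)
    else: c=camera_info(n);R=np.array(c["R"]);t=np.array(c["t"])
    v,u=np.mgrid[:D.shape[0],:D.shape[1]]
    Y=np.stack([(u-c["cx"])/c["fx"]*D,(v-c["cy"])/c["fy"]*D,D],-1)
    return (Y-t)@R
E
python3 - <<'E'
from h import *
np.set_printoptions(precision=1,suppress=True)
p=cv2.imread("pics/top0.png"); D=np.load("pics/top0.npy"); P=cloud("top",D)
hsv=cv2.cvtColor(p,cv2.COLOR_BGR2HSV)
# white plates
def comps(m,name,z=None,amin=15,roi=(100,480,90,300)):
    m=m.copy(); k=np.zeros_like(m);k[roi[2]:roi[3],roi[0]:roi[1]]=1; m&=k
    m=cv2.morphologyEx(m.astype(np.uint8),cv2.MORPH_CLOSE,np.ones((3,3)))
    cs,_=cv2.findContours(m,cv2.RETR_EXTERNAL,cv2.CHAIN_APPROX_NONE)
    for c in cs:
        if cv2.contourArea(c)<amin: continue
        mm=np.zeros_like(m);cv2.drawContours(mm,[c],-1,1,-1)
        Z=np.median(P[mm>0][:,2]); zz=Z if z is None else z
        W=onz("top",c[:,0],zz)[:,:2]; r=cv2.minAreaRect(W.astype(np.float32))
        print(name,"px",c[:,0].mean(0),"zmed %.1f"%Z,"ctr",np.array(r[0]),"size",np.array(r[1]),"ang %.1f"%r[2])
V=hsv[...,2];S=hsv[...,1];H=hsv[...,0]
comps((V>200)&(S<40),"white",None)
comps((H>22)&(H<35)&(S>200)&(V>120),"yellow",None,200)
comps((H>50)&(H<80)&(S>120),"green",None)
comps((V<45),"black",None,100)
comps((H>5)&(H<20)&(S>130)&(V<190)&(P[...,2]>40)&(P[...,2]<75),"wood",None,500)
comps((np.abs(P[...,2]-62)<8),"h62",62,300)
for u,v in [(150,168),(150,185),(150,225),(220,195),(363,193),(277,153),(265,172),(287,172),(220,160),(300,190),(225,240),(425,200),(400,200),(375,235),(208,130),(373,123)]: print((u,v),dep("top",(u,v),D)[0])
E
```

```text
white px [218.4 238. ] zmed 69.1 ctr [410.  206.5] size [ 30.  102.7] ang 0.2
white px [218.7 195. ] zmed 64.8 ctr [541.  211.7] size [ 94.8 115.6] ang 86.7
white px [362.5 192.6] zmed 65.0 ctr [ 550.2 -228.2] size [ 94.6 114.4] ang 85.5
white px [150.6 187.5] zmed 23.5 ctr [567.9 431.5] size [130.4   9.5] ang 1.6
white px [468.2 154.6] zmed 24.8 ctr [ 677.9 -581.6] size [94.7 59.1] ang 1.8
white px [277.7 151. ] zmed 65.2 ctr [672.7  36.4] size [116.2  95.6] ang 5.4
white px [326.9 133.2] zmed 158.8 ctr [ 710.7 -104.5] size [68.7 44.5] ang 2.0
white px [206.1 128.2] zmed 171.7 ctr [720.1 242.9] size [55.2 54. ] ang 0.8
yellow px [428.6 196.6] zmed 5.5 ctr [ 545.4 -455.2] size [168.5 230.4] ang 86.7
green px [150.1 225.1] zmed 30.7 ctr [449.5 428. ] size [93.8 31.2] ang 1.6
black px [470.6 232.5] zmed 55.8 ctr [ 430.7 -559.3] size [ 33.9 156.2] ang 87.3
black px [160.4 201.8] zmed 3.8 ctr [524.4 403.4] size [237.3  35.4] ang 1.4
black px [138.5 202.3] zmed 3.9 ctr [524.1 473. ] size [237.2  41.8] ang 0.0
black px [110.7 113.7] zmed 131.6 ctr [775.1 525.9] size [41.4 99.9] ang 56.2
black px [476.2 107. ] zmed 50.2 ctr [ 828.8 -588.3] size [ 38.1 107.4] ang 87.3
wood px [303.7 232.5] zmed 62.0 ctr [427.7 -14.7] size [ 99.9 577.9] ang 1.4
wood px [287.5 152.1] zmed 61.9 ctr [656.6  -8.6] size [281.9 578.8] ang 1.4
h62 px [286.7 179.1] zmed 62.4 ctr [585.3  -9.8] size [424.5 579.9] ang 1.4
(150, 168) [629.4 434.   26.7]
(150, 185) [576.1 434.3  19.4]
(150, 225) [449.2 427.2  33.7]
(220, 195) [540.4 208.1  68.4]
(363, 193) [ 549.  -230.1   62.9]
(277, 153) [671.2  34.2  68.1]
(265, 172) [602.7  72.5 127.4]
(287, 172) [602.5   8.4 130.9]
(220, 160) [650.1 210.2  59.6]
(300, 190) [557.  -36.2  66.8]
(225, 240) [404.  191.4  67.7]
(425, 200) [ 533.2 -442.8    7.4]
(400, 200) [ 529.2 -348.3   48.5]
(375, 235) [ 420.6 -253.6   99.1]
(208, 130) [715.9 235.9 170.8]
(373, 123) [ 745.1 -241.2  148.4]
```

```bash
cat >> h.py <<'E'
def qyaw(deg,tilt=0):
    "tool down, tool x at world angle deg; tilt deg about tool y afterwards"
    a=np.radians(deg); X=np.array([np.cos(a),np.sin(a),0]);Z=np.array([0,0,-1.]);Y=np.cross(Z,X)
    return Ro.from_matrix(np.c_[X,Y,Z])*Ro.from_euler('y',tilt,degrees=True)
def to(pos=None,q=None):
    np.set_printoptions(precision=3,suppress=True)
    s=observe(); Rn=Ro.from_quat(s["orientation"])
    print("t %.2f pos"%s["time"],s["position"],"w %.1f"%s["width"],"F",s["ft_force"],"xang %.2f"%np.degrees(np.arctan2(*Rn.as_matrix()[1::-1,0])),"z",Rn.as_matrix()[:,2])
    Rt=Rn
    if q is not None:
        r=(Rn.inv()*q).as_rotvec(); print(" rot first",r,"rows>=%.1f"%(np.linalg.norm(r)/.12)); Rt=q
    if pos is not None:
        d=Rt.inv().apply(np.array(pos)-s["position"])/10; print(" then shift cm",d,"rows>=%.1f"%(np.linalg.norm(d)/4.1), "max12th",d/12)
E
python3 - <<'E'
from h import *
np.set_printoptions(precision=1,suppress=True)
D=np.load("pics/top0.npy"); P=cloud("top",D)
p=cv2.imread("pics/top0.png"); hsv=cv2.cvtColor(p,cv2.COLOR_BGR2HSV)
m=(hsv[...,0]>22)&(hsv[...,0]<35)&(hsv[...,1]>180)
q=P[m&(abs(P[...,2]-73)<6)]; q=q[(q[:,1]<-340)&(q[:,1]>-560)&(q[:,0]>400)&(q[:,0]<690)]
print(len(q),cv2.minAreaRect(q[:,:2].astype(np.float32)))
m=(hsv[...,0]<14)&(hsv[...,1]>200)&(hsv[...,2]>150)
q=P[m&(P[...,2]>75)&(P[...,1]<-200)&(P[...,1]>-320)]; print(len(q),q.min(0),q.max(0))
to((493,210.4,140),qyaw(91.5))
E
```

```text
434 ((539.4710693359375, -428.3200988769531), (162.4532012939453, 220.708251953125), 86.77088928222656)
45 [ 391.1 -287.2   87.1] [ 447.5 -223.1  101.2]
t 0.15 pos [165.192 550.225 230.586] w 85.6 F [0.036 0.345 0.073] xang 73.28 z [-0.001 -0.001 -1.   ]
 rot first [-0.     0.002 -0.318] rows>=2.6
 then shift cm [-34.829  31.88    9.059] rows>=11.7 max12th [-2.902  2.657  0.755]
```

{"fn": "play_rows", "kwargs": {
  "commands": [0, 0, 0, 0, 0, -0.106, 1, 0, 0, 0, 0, 0, -0.106, 1, 0, 0, 0, 0, 0, -0.106, 1, -2.5, 2.3, 0.6, 0, 0, 0, 1, -2.5, 2.3, 0.6, 0, 0, 0, 1, -2.5, 2.3, 0.6, 0, 0, 0, 1, -2.5, 2.3, 0.6, 0, 0, 0, 1, -2.5, 2.3, 0.6, 0, 0, 0, 1, -2.5, 2.3, 0.6, 0, 0, 0, 1, -2.5, 2.3, 0.6, 0, 0, 0, 1, -2.5, 2.3, 0.6, 0, 0, 0, 1, -2.5, 2.3, 0.6, 0, 0, 0, 1]
}}

```text
time: 1.15
position: [379.0, 329.8, 176.9]
orientation: [0.698, 0.716, -0.0, -0.0]
ft_force: [0.1, 0.7, 0.7]
width: 0.1
```

{"fn": "play_rows", "kwargs": {
  "commands": [-2.5, 2.3, 0.6, 0, 0, 0, 1, -2.5, 2.3, 0.6, 0, 0, 0, 1, -2.5, 2.3, 0.6, 0, 0, 0, 1, -2.5, 2.3, 0.6, 0, 0, 0, 1, 0, 0, 0, 0, 0, 0, 1, 0, 0, 0, 0, 0, 0, 1, 0, 0, 0, 0, 0, 0, 1]
}}

```text
time: 1.73
position: [472.3, 233.7, 153.0]
orientation: [0.698, 0.716, -0.0, -0.0]
ft_force: [0.3, 0.4, 0.6]
width: 0.2
```

Run:
```python
from h import *
to((493,210.4,140),qyaw(91.5))
p,d=read_camera("wrist");cv2.imwrite("pics/w1.png",p[:,:,::-1])
```

```text
t 1.73 pos [472.285 233.669 153.04 ] w 0.2 F [0.334 0.394 0.59 ] xang 91.48 z [-0.001  0.    -1.   ]
 rot first [-0.001 -0.    -0.   ] rows>=0.0
 then shift cm [-2.38   2.01   1.304] rows>=0.8 max12th [-0.198  0.167  0.109]
```

View pics/w1.png

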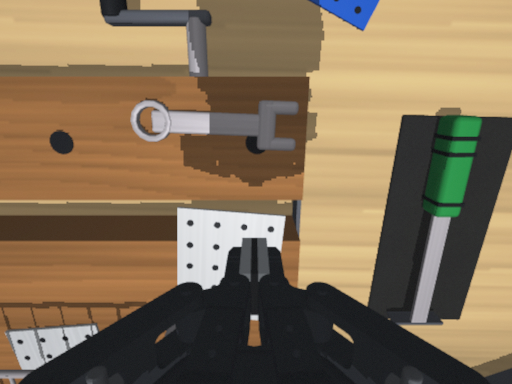

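Run:
```python
from h import *
np.set_printoptions(precision=1,suppress=True)
s=observe(); print(wonz(s,[(100,200),(100,240),(290,200)],62)); print(wonz(s,[(178,208),(284,216)],65))
```

```text
[[477.6  98.7  62. ]
 [517.   93.   62. ]
 [473.4 265.9  62. ]]
[[482.3 167.7  65. ]
 [487.5 261.2  65. ]]
```

{"fn": "play_rows", "kwargs": {
  "commands": [-1.2, 1, 2.8, 0, 0, 0, 1, -1.2, 1, 2.8, 0, 0, 0, 1, 0, 0, 0, 0, 0, 0, 1, 0, 0, 0, 0, 0, 0, 1]
}}

```text
time: 2.12
position: [491.2, 210.6, 96.3]
orientation: [0.697, 0.717, -0.002, -0.001]
ft_force: [0.3, -0.3, 0.0]
width: -0.1
```

{"fn": "play_rows", "kwargs": {
  "commands": [0, 0.2, 1.2, 0, 0, 0, 1, 0, 0, 1.2, 0, 0, 0, 1, 0, 0, 0.8, 0, 0, 0, 1, 0, 0, 0.8, 0, 0, 0, 1, 0, 0, 0.8, 0, 0, 0, 1, 0, 0, 0.8, 0, 0, 0, 1, 0, 0, 0.7, 0, 0, 0, 1, 0, 0, 0, 0, 0, 0, 1]
}}

```text
time: 2.78
position: [494.3, 210.2, 33.0]
orientation: [0.698, 0.716, -0.001, -0.001]
ft_force: [0.1, -0.2, -0.0]
width: 0.1
```

{"fn": "play_rows", "kwargs": {
  "commands": [0, 0, 0.6, 0, 0, 0, 1, 0, 0, 0.6, 0, 0, 0, 1, 0, 0, 0, 0, 0, 0, 1, 0, 0, 0, 0, 0, 0, 1]
}}

```text
time: 3.12
position: [494.5, 210.0, 21.5]
orientation: [0.698, 0.716, -0.001, -0.0]
ft_force: [-1.6, 0.6, -1.6]
width: -0.3
```

Run:
```python
from h import *
to((493,210.4,140),qyaw(91.5))
p,d=read_camera("wrist");cv2.imwrite("pics/w2.png",p[:,:,::-1])
p,d=read_camera("top");cv2.imwrite("pics/t2.png",cv2.resize(p[100:270,120:400,::-1],None,fx=2.5,fy=2.5))
```

```text
t 3.12 pos [494.511 209.97   21.523] w -0.3 F [-1.614  0.555 -1.635] xang 91.50 z [-0.002 -0.    -1.   ]
 rot first [-0.002  0.    -0.   ] rows>=0.0
 then shift cm [  0.047  -0.15  -11.848] rows>=2.9 max12th [ 0.004 -0.012 -0.987]
```

View pics/w2.png

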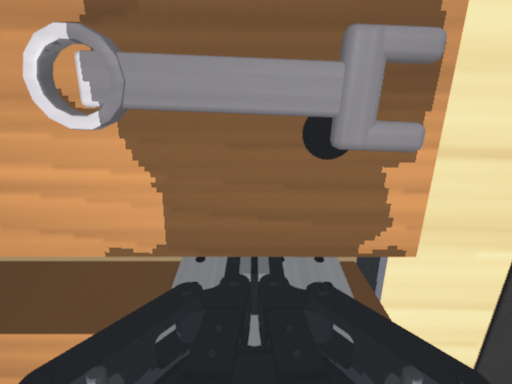

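View pics/t2.png

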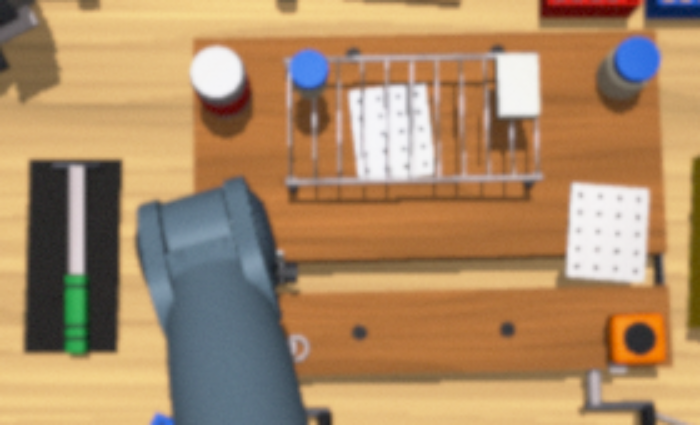

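The plate's far end has gone under and the plate is steep against the back plank. I'll lift out and look.

{"fn": "play_rows", "kwargs": {
  "commands": [0, 0, -1, 0, 0, 0, 1, 0, 0, -2, 0, 0, 0, 1, 0, 0, -3, 0, 0, 0, 1, 0, 0, -3, 0, 0, 0, 1, 0, 0, -3, 0, 0, 0, 0.4, 0, 0, -3, 0, 0, 0, 0.4, 0, -2, -2, 0, 0, 0, 0.4, 0, -2, 0, 0, 0, 0, 0.4, 0, 0, 0, 0, 0, 0, 0.4, 0, 0, 0, 0, 0, 0, 0.4]
}}

```text
time: 4.05
position: [456.2, 209.4, 194.0]
orientation: [0.698, 0.716, 0.002, 0.001]
ft_force: [-0.5, -0.0, -0.7]
width: 51.2
```

Run:
```python
from h import *
to()
s=observe();p,d=read_camera("wrist");cv2.imwrite("pics/w3.png",p[:,:,::-1]);np.savez("pics/w3.npz",d=d,pos=s["position"],q=s["orientation"])
p,d=read_camera("scene");cv2.imwrite("pics/s3.png",cv2.resize(p[120:300,130:410,::-1],None,fx=2.5,fy=2.5))
```

```text
t 4.05 pos [456.205 209.449 193.971] w 51.2 F [-0.501 -0.002 -0.699] xang 91.52 z [ 0.004  0.001 -1.   ]
```

View pics/w3.png

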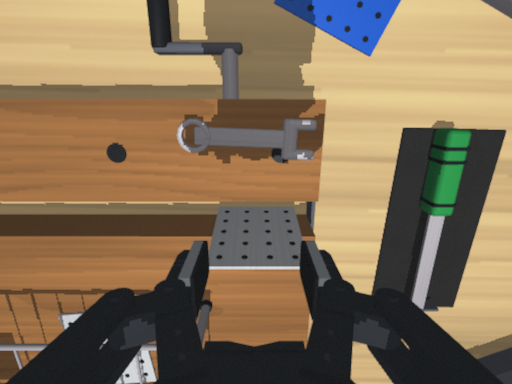

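View pics/s3.png

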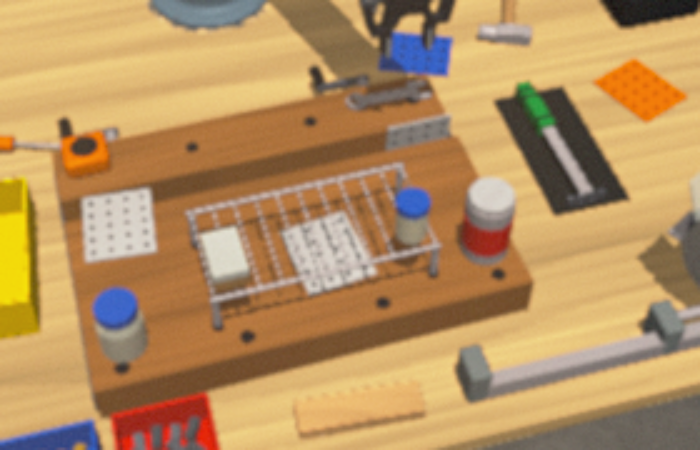

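The plate stands in the gap: in the wrist view its top edge is at row 266, columns 210–300. I'll measure the lean.

```bash
cat >> h.py <<'E'
def fitplate(P,m):
    q=P[m]; c=np.median(q,0)
    for _ in range(5):
        u,s,vt=np.linalg.svd(q-q.mean(0),full_matrices=False); n=vt[2]
        r=(q-q.mean(0))@n; q=q[abs(r)<max(2.5*np.std(r),1)]
    n=n*np.sign(n[2]); return q,n
E
python3 - <<'E'
from h import *
np.set_printoptions(precision=1,suppress=True)
z=np.load("pics/w3.npz"); P=cloud("wrist",z["d"],dict(position=z["pos"],orientation=z["q"]))
m=np.zeros(P.shape[:2],bool); m[210:263,224:294]=1
q,n=fitplate(P,m); print(n, "lean from level",np.degrees(np.arccos(abs(n[2]))),"normal az",np.degrees(np.arctan2(n[1],n[0])))
print(len(q),q.min(0),q.max(0)); print(P[263:269,255])
for v in (262,): print(P[v,212],P[v,298])
E
```

```text
[-1.  -0.   0.1] lean from level 82.97734446567094 normal az -178.57679752491234
3645 [503.8 173.7   8.6] [518.5 259.4 110.5]
[[517.4 212.  110.9]
 [517.4 212.  112.5]
 [518.6 212.  112.2]
 [517.2 212.  116. ]
 [518.3 212.  115.9]
 [520.1 212.  114.8]]
[517.7 172.4 110.3] [516.8 252.  108.5]
```

Run:
```python
from h import *
to((523.5,212,150),qyaw(1.5,-7))
```

```text
t 4.15 pos [456.521 209.294 192.733] w 51.1 F [-1.006  0.678  0.388] xang 91.49 z [ 0.002  0.    -1.   ]
 rot first [ 0.097 -0.098  1.568] rows>=13.1
 then shift cm [ 7.174 -0.095  3.425] rows>=1.9 max12th [ 0.598 -0.008  0.285]
```

{"fn": "play_rows", "kwargs": {
  "commands": [0, 0, 0, 0.007, -0.007, 0.112, 0.4, 0, 0, 0, 0.007, -0.007, 0.112, 0.4, 0, 0, 0, 0.007, -0.007, 0.112, 0.4, 0, 0, 0, 0.007, -0.007, 0.112, 0.4, 0, 0, 0, 0.007, -0.007, 0.112, 0.4, 0, 0, 0, 0.007, -0.007, 0.112, 0.4, 0, 0, 0, 0.007, -0.007, 0.112, 0.4, 0, 0, 0, 0.007, -0.007, 0.112, 0.4, 0, 0, 0, 0.007, -0.007, 0.112, 0.4, 0, 0, 0, 0.007, -0.007, 0.112, 0.4, 0, 0, 0, 0.007, -0.007, 0.112, 0.4, 0, 0, 0, 0.007, -0.007, 0.112, 0.4]
}}

```text
time: 5.15
position: [456.4, 209.1, 191.6]
orientation: [0.991, 0.122, -0.055, 0.001]
ft_force: [-0.5, 0.3, -0.1]
width: 51.1
```

{"fn": "play_rows", "kwargs": {
  "commands": [0, 0, 0, 0.007, -0.007, 0.112, 0.4, 0, 0, 0, 0.007, -0.007, 0.112, 0.4, 3.4, 0, 0, 0, 0, 0, 0.4, 3.4, 0, 1.4, 0, 0, 0, 0.4, 0, 0, 1.8, 0, 0, 0, 0.4, 0, 0, 0, 0, 0, 0, 0.4, 0, 0, 0, 0, 0, 0, 0.4]
}}

```text
time: 5.73
position: [518.1, 210.4, 150.5]
orientation: [0.998, 0.013, -0.064, 0.001]
ft_force: [-0.8, -0.4, 0.2]
width: 51.3
```

Run:
```python
from h import *
to((514.6,212,74),qyaw(1.5,-7))
s=observe();p,d=read_camera("wrist");cv2.imwrite("pics/w4.png",p[:,:,::-1])
```

```text
t 5.73 pos [518.094 210.398 150.48 ] w 51.3 F [-0.848 -0.414  0.204] xang 1.50 z [-0.128 -0.004 -0.992]
 rot first [0.001 0.007 0.   ] rows>=0.1
 then shift cm [ 0.59  -0.169  7.633] rows>=1.9 max12th [ 0.049 -0.014  0.636]
```

View pics/w4.png

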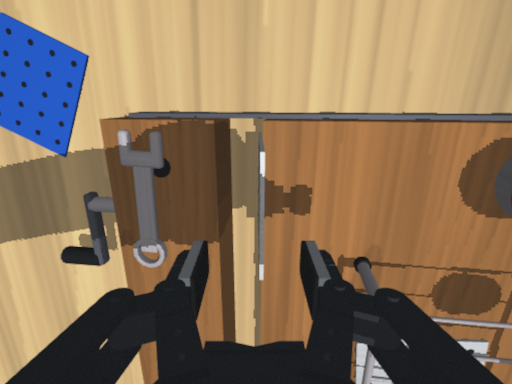

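{"fn": "play_rows", "kwargs": {
  "commands": [0.3, -0.1, 1.5, 0, 0, 0, 0.4, 0.3, -0.1, 1.5, 0, 0, 0, 0.4, 0, 0, 1.5, 0, 0, 0, 0.4, 0, 0, 1.5, 0, 0, 0, 0.4, 0, 0, 1.4, 0, 0, 0, 0.4, 0, 0, 0, 0, 0, 0, 0.4, 0, 0, 0, 0, 0, 0, 1, 0, 0, 0, 0, 0, 0, 1, 0, 0, 0, 0, 0, 0, 1, 0, 0, 0, 0, 0, 0, 1, 0, 0, 0, 0, 0, 0, 1, 0, 0, 0, 0, 0, 0, 1]
}}

```text
time: 6.78
position: [514.4, 213.1, 79.7]
orientation: [0.998, 0.013, -0.063, 0.0]
ft_force: [-4.5, -1.6, 11.0]
width: 2.5
```

Run:
```python
from h import *
to()
s=observe();p,d=read_camera("wrist");cv2.imwrite("pics/w5.png",p[:,:,::-1])
```

```text
t 6.78 pos [514.377 213.093  79.675] w 2.5 F [-4.492 -1.586 10.952] xang 1.54 z [-0.126 -0.002 -0.992]
```

View pics/w5.png

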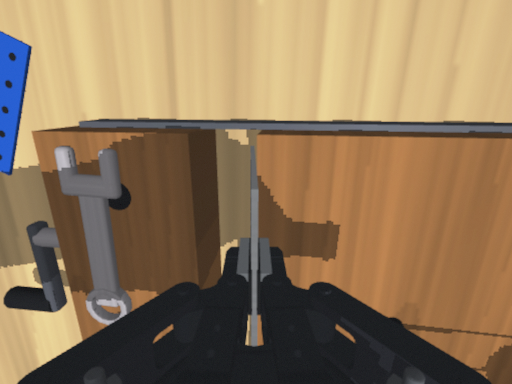

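{"fn": "play_rows", "kwargs": {
  "commands": [0, 0, -1, 0, 0, 0, 1, 0, 0, -2, 0, 0, 0, 1, 0, 0, -3, 0, 0, 0, 1, 0, 0, -3, 0, 0, 0, 1, 0, 0, -3, 0, 0, 0, 1, 0, 0, -1.5, 0, 0, 0, 1, 0, 0, 0, 0, 0, 0, 1]
}}

```text
time: 7.42
position: [535.6, 213.9, 216.7]
orientation: [0.998, 0.013, -0.058, -0.0]
ft_force: [1.7, -0.1, -2.5]
width: 2.2
```

Run:
```python
from h import *
to((540,-428,215))
p,d=read_camera("scene");cv2.imwrite("pics/s6.png",cv2.resize(p[120:300,130:410,::-1],None,fx=2.5,fy=2.5))
```

```text
t 7.42 pos [535.596 213.861 216.656] w 2.2 F [ 1.682 -0.072 -2.5  ] xang 1.54 z [-0.116 -0.001 -0.993]
 then shift cm [-1.252 64.175  0.185] rows>=15.7 max12th [-0.104  5.348  0.015]
```

View pics/s6.png

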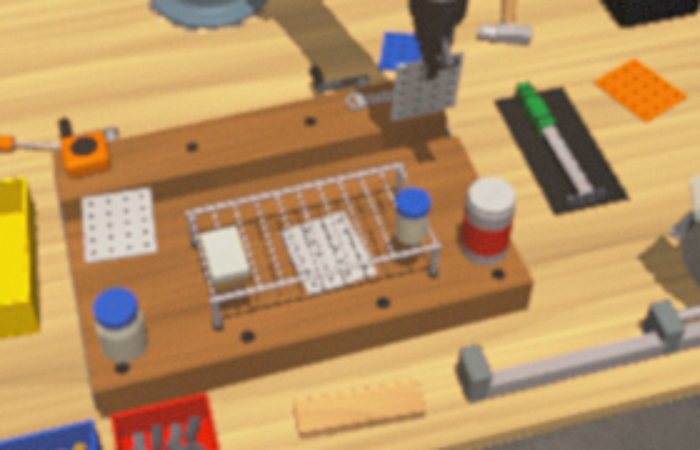

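{"fn": "play_rows", "kwargs": {
  "commands": [-0.1, 1.5, 0, 0, 0, 0, 1, -0.1, 3, 0, 0, 0, 0, 1, -0.1, 3.5, 0, 0, 0, 0, 1, -0.1, 3.5, 0, 0, 0, 0, 1, -0.1, 3.5, 0, 0, 0, 0, 1, -0.1, 3.5, 0, 0, 0, 0, 1, -0.1, 3.5, 0, 0, 0, 0, 1, -0.1, 3.5, 0, 0, 0, 0, 1, -0.1, 3.5, 0, 0, 0, 0, 1, -0.1, 3.5, 0, 0, 0, 0, 1, -0.1, 3.5, 0, 0, 0, 0, 1, -0.1, 3.5, 0, 0, 0, 0, 1]
}}

```text
time: 8.47
position: [529.0, -183.6, 211.2]
orientation: [0.998, 0.013, -0.064, 0.0]
ft_force: [0.6, 0.3, -2.0]
width: 2.2
```

{"fn": "play_rows", "kwargs": {
  "commands": [0, 3.5, 0, 0, 0, 0, 1, 0, 3.5, 0, 0, 0, 0, 1, 0, 3.5, 0, 0, 0, 0, 1, 0, 3.5, 0, 0, 0, 0, 1, 0, 3.5, 0, 0, 0, 0, 1, 0, 3.5, 0, 0, 0, 0, 1, 0, 2.2, 0, 0, 0, 0, 1, 0, 1, 0, 0, 0, 0, 1, 0, 0, 0, 0, 0, 0, 1, 0, 0, 0, 0, 0, 0, 1]
}}

```text
time: 9.3
position: [536.2, -423.8, 210.9]
orientation: [0.998, 0.013, -0.064, -0.001]
ft_force: [-0.1, 0.6, -1.6]
width: 2.0
```

Run:
```python
from h import *
to((558,-428,150),qyaw(0,30))
```

```text
t 9.30 pos [ 536.224 -423.795  210.938] w 2.0 F [-0.082  0.63  -1.562] xang 1.48 z [-0.127 -0.    -0.992]
 rot first [-0.008  0.651  0.025] rows>=5.4
 then shift cm [-1.161  0.42   6.366] rows>=1.6 max12th [-0.097  0.035  0.531]
```

{"fn": "play_rows", "kwargs": {
  "commands": [0, 0, 0, 0, 0.108, 0, 1, 0, 0, 0, 0, 0.108, 0, 1, 0, 0, 0, 0, 0.108, 0, 1, 0, 0, 0, 0, 0.108, 0, 1, 0, 0, 0, 0, 0.108, 0, 1, 0, 0, 0, 0, 0.108, 0, 1, -0.6, 0.2, 3, 0, 0, 0, 1, -0.6, 0.2, 3, 0, 0, 0, 1, 0, 0, 0, 0, 0, 0, 1, 0, 0, 0, 0, 0, 0, 1]
}}

```text
time: 10.13
position: [555.5, -423.4, 152.2]
orientation: [0.966, 0.013, 0.256, -0.006]
ft_force: [-0.5, -0.2, -1.3]
width: 2.0
```

Run:
```python
from h import *
to((558,-428,82),qyaw(1.5,30))
p,d=read_camera("wrist");cv2.imwrite("pics/w7.png",p[:,:,::-1])
p,d=read_camera("scene");cv2.imwrite("pics/s7.png",cv2.resize(p[120:300,50:330,::-1],None,fx=2.5,fy=2.5))
```

```text
t 10.13 pos [ 555.533 -423.367  152.191] w 2.0 F [-0.533 -0.223 -1.298] xang 1.44 z [ 0.495  0.019 -0.868]
 rot first [-0.006  0.005 -0.001] rows>=0.1
 then shift cm [-3.306  0.47   6.196] rows>=1.7 max12th [-0.276  0.039  0.516]
```

View pics/s7.png

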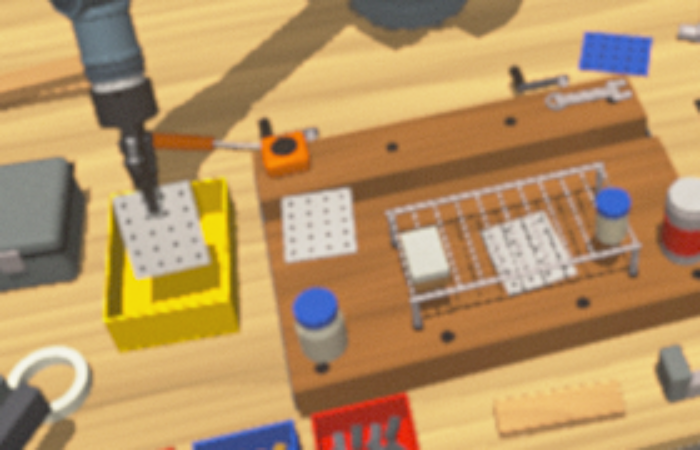

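View pics/w7.png

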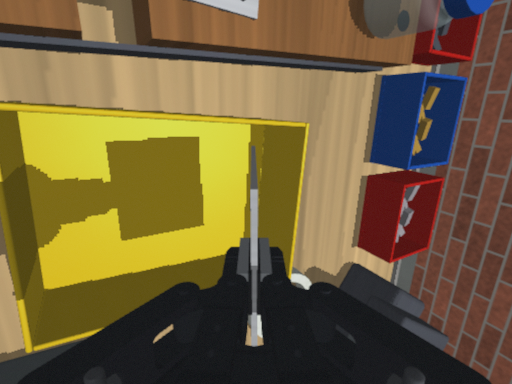

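{"fn": "play_rows", "kwargs": {
  "commands": [-1.1, 0.1, 2, 0, 0, 0, 1, -1.1, 0.1, 2, 0, 0, 0, 1, -1.1, 0.1, 2, 0, 0, 0, 1, 0, 0, 0, 0, 0, 0, 1, 0, 0, 0, 0, 0, 0, 0.7, 0, 0, 0, 0, 0, 0, 0.5, 0, 0, 0, 0, 0, 0, 0.5, 0, 0, 0, 0, 0, 0, 0.5, 0, 0, 0, 0, 0, 0, 0.5]
}}

```text
time: 10.98
position: [559.6, -431.5, 89.1]
orientation: [0.966, 0.013, 0.26, -0.002]
ft_force: [-0.2, -0.3, 1.8]
width: 42.9
```

Run:
```python
from h import *
to()
p,d=read_camera("wrist");cv2.imwrite("pics/w8.png",p[:,:,::-1])
p,d=read_camera("scene");cv2.imwrite("pics/s8.png",cv2.resize(p[120:300,50:330,::-1],None,fx=2.5,fy=2.5))
```

```text
t 10.98 pos [ 559.595 -431.523   89.078] w 42.9 F [-0.248 -0.314  1.794] xang 1.62 z [ 0.501  0.011 -0.865]
```

View pics/w8.png

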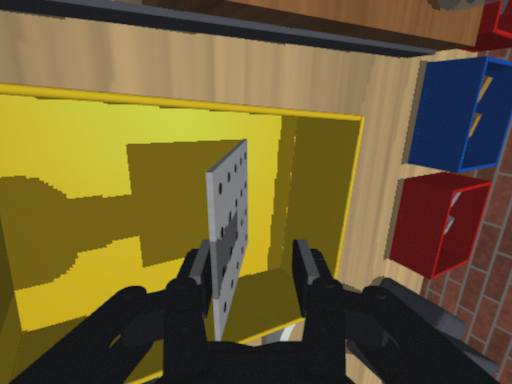

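View pics/s8.png

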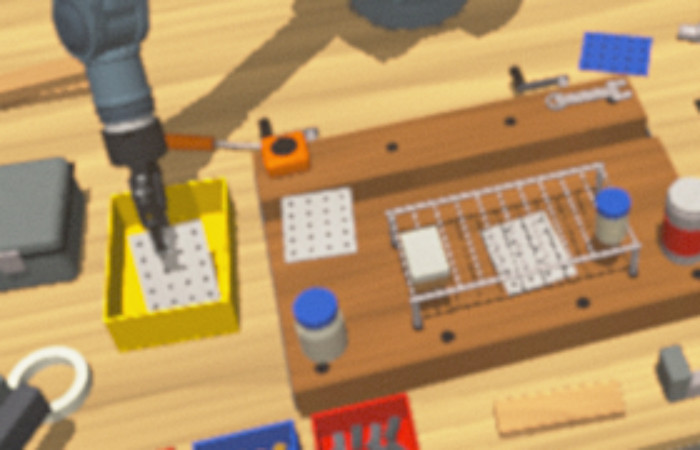

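{"fn": "play_rows", "kwargs": {
  "commands": [0, 0, -2, 0, 0, 0, 0.5, 0, 0, -3, 0, 0, 0, 0.5, 0, 0, -3, 0, 0, 0, 0.5, 0, 0, -3, 0, 0, 0, 0.5, 0, 0, -3, 0, 0, 0, 0.5, 0, 0, 0, 0, -0.105, 0, 0.5, 0, 0, 0, 0, -0.105, 0, 0.5, 0, 0, 0, 0, -0.105, 0, 1, 0, 0, 0, 0, -0.105, 0, 1, 0, 0, 0, 0, -0.105, 0, 1]
}}

```text
time: 11.92
position: [489.3, -432.7, 210.3]
orientation: [1.0, 0.013, -0.002, 0.002]
ft_force: [0.1, -1.2, 0.8]
width: 6.6
```

Run:
```python
from h import *
to((506,-229.4,180),qyaw(91.5))
p,d=read_camera("scene");cv2.imwrite("pics/s9.png",cv2.resize(p[120:300,50:330,::-1],None,fx=2.5,fy=2.5))
```

```text
t 11.92 pos [ 489.279 -432.729  210.339] w 6.6 F [ 0.096 -1.23   0.799] xang 1.53 z [-0.004 -0.003 -1.   ]
 rot first [-0.001  0.005 -1.57 ] rows>=13.1
 then shift cm [20.282  2.204  3.034] rows>=5.0 max12th [1.69  0.184 0.253]
```

View pics/s9.png

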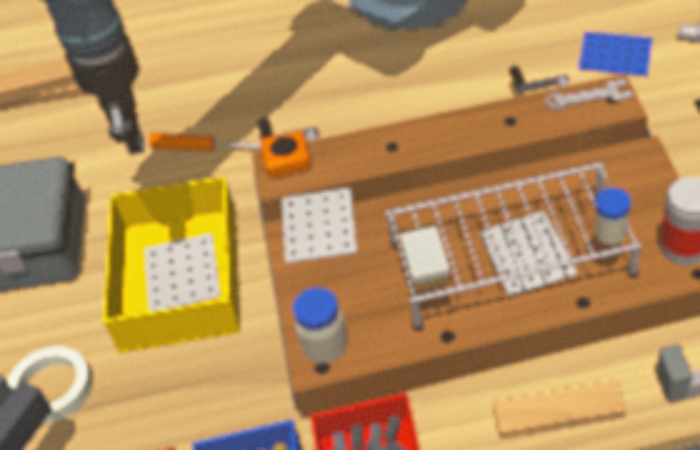

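The first plate lies flat in the bin at about (180,270) in the crop. Next is the second plate.

{"fn": "play_rows", "kwargs": {
  "commands": [0, 0, 0, 0, 0, -0.112, 1, 0, 0, 0, 0, 0, -0.112, 1, 0, 0, 0, 0, 0, -0.112, 1, 0, 0, 0, 0, 0, -0.112, 1, 0, 0, 0, 0, 0, -0.112, 1, 0, 0, 0, 0, 0, -0.112, 1, 0, 0, 0, 0, 0, -0.112, 1, 0, 0, 0, 0, 0, -0.112, 1, 0, 0, 0, 0, 0, -0.112, 1, 0, 0, 0, 0, 0, -0.112, 1, 0, 0, 0, 0, 0, -0.112, 1, 0, 0, 0, 0, 0, -0.112, 1]
}}

```text
time: 12.97
position: [489.0, -432.1, 208.4]
orientation: [0.772, 0.635, 0.0, 0.0]
ft_force: [0.1, -0.6, 0.4]
width: -0.1
```

{"fn": "play_rows", "kwargs": {
  "commands": [0, 0, 0, 0, 0, -0.112, 1, 0, 0, 0, 0, 0, -0.112, 1, 3.4, 0.4, 0.5, 0, 0, 0, 1, 3.4, 0.4, 0.5, 0, 0, 0, 1, 3.4, 0.4, 0.5, 0, 0, 0, 1, 3.4, 0.4, 0.5, 0, 0, 0, 1, 3.4, 0.4, 0.5, 0, 0, 0, 1, 3.3, 0.2, 0.5, 0, 0, 0, 1, 0, 0, 0, 0, 0, 0, 1, 0, 0, 0, 0, 0, 0, 1, 0, 0, 0, 0, 0, 0, 1]
}}

```text
time: 13.88
position: [506.2, -229.0, 178.6]
orientation: [0.699, 0.716, -0.0, 0.0]
ft_force: [0.6, 1.0, -0.0]
width: 0.1
```

Run:
```python
from h import *
to((506,-229.4,90),qyaw(91.5))
p,d=read_camera("wrist");cv2.imwrite("pics/w10.png",p[:,:,::-1])
```

```text
t 13.88 pos [ 506.171 -229.     178.554] w 0.1 F [ 0.583  0.962 -0.043] xang 91.38 z [-0.    -0.001 -1.   ]
 rot first [-0.     0.001 -0.002] rows>=0.0
 then shift cm [-0.04  -0.018  8.855] rows>=2.2 max12th [-0.003 -0.002  0.738]
```

View pics/w10.png

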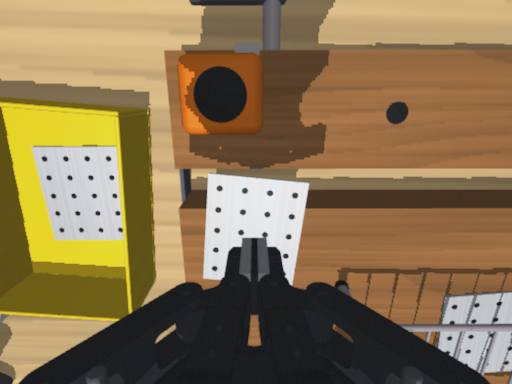

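{"fn": "play_rows", "kwargs": {
  "commands": [0, 0, 3, 0, 0, 0, 1, 0, 0, 3, 0, 0, 0, 1, 0, 0, 2.5, 0, 0, 0, 1, 0, 0, 1.2, 0, 0, 0, 1, 0, 0, 0.8, 0, 0, 0, 1, 0, 0, 0.8, 0, 0, 0, 1, 0, 0, 0.8, 0, 0, 0, 1, 0, 0, 0.8, 0, 0, 0, 1, 0, 0, 0.8, 0, 0, 0, 1, 0, 0, 0.8, 0, 0, 0, 1, 0, 0, 0.8, 0, 0, 0, 1, 0, 0, 0, 0, 0, 0, 1]
}}

```text
time: 14.93
position: [504.7, -228.1, 23.4]
orientation: [0.699, 0.716, -0.001, -0.002]
ft_force: [-0.2, 0.8, 0.1]
width: 0.1
```

{"fn": "play_rows", "kwargs": {
  "commands": [0, 0, 0.6, 0, 0, 0, 1, 0, 0, 0, 0, 0, 0, 1, 0, 0, 0, 0, 0, 0, 1, 0, 0, -1, 0, 0, 0, 1, 0, 0, -2, 0, 0, 0, 1, 0, 0, -3, 0, 0, 0, 1, 0, 0, -3, 0, 0, 0, 1, 0, 0, -3, 0, 0, 0, 0.4, 0, 0, -3, 0, 0, 0, 0.4, 0, -2, -2, 0, 0, 0, 0.4, 0, -2, 0, 0, 0, 0, 0.4, 0, 0, 0, 0, 0, 0, 0.4]
}}

```text
time: 15.93
position: [464.5, -229.9, 192.2]
orientation: [0.699, 0.715, -0.001, 0.001]
ft_force: [-1.1, 0.3, -0.9]
width: 51.2
```

Run:
```python
from h import *
to()
s=observe();p,d=read_camera("wrist");cv2.imwrite("pics/w11.png",p[:,:,::-1]);np.savez("pics/w11.npz",d=d,pos=s["position"],q=s["orientation"])
```

```text
t 15.93 pos [ 464.464 -229.943  192.22 ] w 51.2 F [-1.084  0.324 -0.875] xang 91.31 z [ 0.    -0.002 -1.   ]
```

View pics/w11.png

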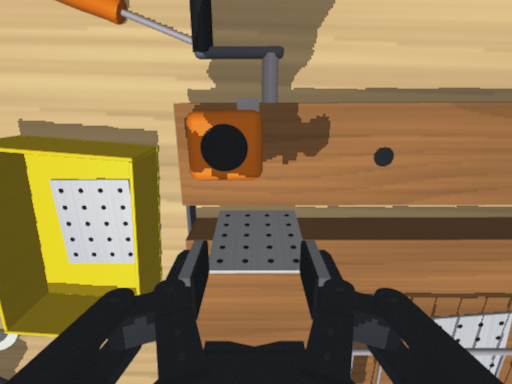

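The second plate is standing too, with its top edge at row 270, columns 210–300.

Run:
```python
from h import *
np.set_printoptions(precision=1,suppress=True)
z=np.load("pics/w11.npz"); P=cloud("wrist",z["d"],dict(position=z["pos"],orientation=z["q"]))
m=np.zeros(P.shape[:2],bool); m[214:266,224:294]=1
q,n=fitplate(P,m); print(n, "lean",np.degrees(np.arccos(abs(n[2]))),"az",np.degrees(np.arctan2(n[1],n[0])))
print(len(q),q.min(0),q.max(0)); print(P[262:269,255]); print(P[264,214],P[264,296])
to((533.3,-230,150),qyaw(1.5,-7))
```

```text
[-1.  -0.   0.1] lean 83.60459362858738 az -178.48676321768494
3586 [ 515.4 -266.3    9.4] [ 529.1 -180.9  109. ]
[[ 527.9 -227.8  103.1]
 [ 527.4 -227.8  105.6]
 [ 528.3 -227.8  106. ]
 [ 528.1 -227.8  107.9]
 [ 528.  -227.8  109.8]
 [ 528.8 -227.8  110.1]
 [ 527.9 -227.8  113.1]]
[ 528.2 -265.8  107.5] [ 526.4 -189.8  107.6]
t 15.98 pos [ 465.418 -229.755  191.082] w 51.4 F [ 0.483 -0.277 -0.163] xang 91.31 z [ 0.    -0.001 -1.   ]
 rot first [ 0.097 -0.095  1.565] rows>=13.1
 then shift cm [7.235 0.202 3.251] rows>=1.9 max12th [0.603 0.017 0.271]
```

{"fn": "play_rows", "kwargs": {
  "commands": [0, 0, 0, 0.007, -0.007, 0.112, 0.4, 0, 0, 0, 0.007, -0.007, 0.112, 0.4, 0, 0, 0, 0.007, -0.007, 0.112, 0.4, 0, 0, 0, 0.007, -0.007, 0.112, 0.4, 0, 0, 0, 0.007, -0.007, 0.112, 0.4, 0, 0, 0, 0.007, -0.007, 0.112, 0.4, 0, 0, 0, 0.007, -0.007, 0.112, 0.4, 0, 0, 0, 0.007, -0.007, 0.112, 0.4, 0, 0, 0, 0.007, -0.007, 0.112, 0.4, 0, 0, 0, 0.007, -0.007, 0.112, 0.4, 0, 0, 0, 0.007, -0.007, 0.112, 0.4, 0, 0, 0, 0.007, -0.007, 0.112, 0.4]
}}

```text
time: 16.98
position: [466.6, -229.3, 188.8]
orientation: [0.991, 0.122, -0.056, 0.0]
ft_force: [-0.5, 0.6, -0.6]
width: 51.5
```

{"fn": "play_rows", "kwargs": {
  "commands": [0, 0, 0, 0.007, -0.007, 0.112, 0.4, 0, 0, 0, 0.007, -0.007, 0.112, 0.4, 3.6, 0, 0, 0, 0, 0, 0.4, 3.6, 0, 1.4, 0, 0, 0, 0.4, 0, 0, 1.8, 0, 0, 0, 0.4, 0, 0, 0, 0, 0, 0, 0.4, 0, 0, 0, 0, 0, 0, 0.4]
}}

```text
time: 17.57
position: [532.4, -227.0, 146.9]
orientation: [0.998, 0.013, -0.065, -0.0]
ft_force: [-0.8, 0.7, -0.1]
width: 51.2
```

Run:
```python
from h import *
to((525.5,-228,75),qyaw(1.5,-7))
s=observe();p,d=read_camera("wrist");cv2.imwrite("pics/w12.png",p[:,:,::-1])
```

```text
t 17.57 pos [ 532.411 -227.015  146.89 ] w 51.2 F [-0.789  0.707 -0.107] xang 1.45 z [-0.13  -0.001 -0.992]
 rot first [-0.002  0.008 -0.001] rows>=0.1
 then shift cm [0.188 0.08  7.22 ] rows>=1.8 max12th [0.016 0.007 0.602]
```

View pics/w12.png

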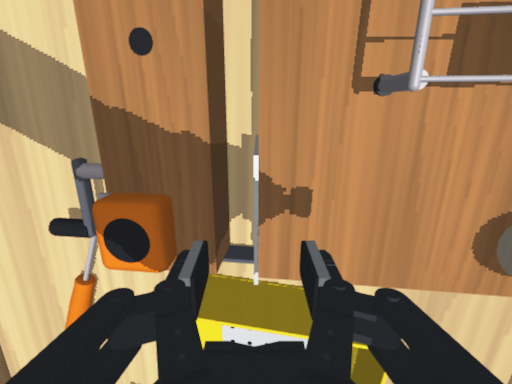

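{"fn": "play_rows", "kwargs": {
  "commands": [0.1, 0.1, 1.5, 0, 0, 0, 0.4, 0.1, 0, 1.5, 0, 0, 0, 0.4, 0, 0, 1.5, 0, 0, 0, 0.4, 0, 0, 1.5, 0, 0, 0, 0.4, 0, 0, 1, 0, 0, 0, 0.4, 0, 0, 0, 0, 0, 0, 0.4, 0, 0, 0, 0, 0, 0, 1, 0, 0, 0, 0, 0, 0, 1, 0, 0, 0, 0, 0, 0, 1, 0, 0, 0, 0, 0, 0, 1, 0, 0, 0, 0, 0, 0, 1, 0, 0, 0, 0, 0, 0, 1]
}}

```text
time: 18.62
position: [525.9, -229.6, 79.9]
orientation: [0.998, 0.012, -0.064, 0.001]
ft_force: [-1.8, -0.5, 5.2]
width: 2.3
```

{"fn": "play_rows", "kwargs": {
  "commands": [0, 0, -1, 0, 0, 0, 1, 0, 0, -2, 0, 0, 0, 1, 0, 0, -3, 0, 0, 0, 1, 0, 0, -3, 0, 0, 0, 1, 0, 0, -3, 0, 0, 0, 1, 0, 0, -1.5, 0, 0, 0, 1, 0, 0, 0, 0, 0, 0, 1]
}}

```text
time: 19.2
position: [546.3, -229.7, 217.4]
orientation: [0.998, 0.012, -0.059, 0.003]
ft_force: [0.8, -0.6, -2.5]
width: 2.2
```

Run:
```python
from h import *
to((540,-428,215))
p,d=read_camera("scene");cv2.imwrite("pics/s12.png",cv2.resize(p[120:300,50:330,::-1],None,fx=2.5,fy=2.5))
```

```text
t 19.20 pos [ 546.269 -229.674  217.372] w 2.2 F [ 0.769 -0.616 -2.518] xang 1.40 z [-0.118 -0.007 -0.993]
 then shift cm [-1.076 19.81   0.441] rows>=4.8 max12th [-0.09   1.651  0.037]
```

View pics/s12.png

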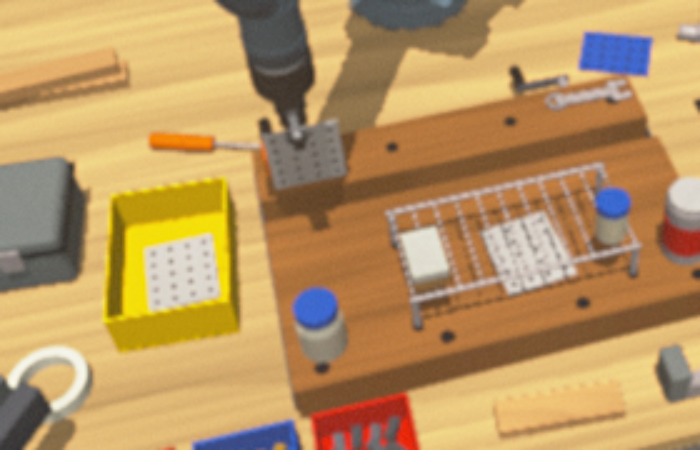

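{"fn": "play_rows", "kwargs": {
  "commands": [-0.3, 2, 0, 0, 0, 0, 1, -0.3, 3.6, 0, 0, 0, 0, 1, -0.3, 3.6, 0, 0, 0, 0, 1, -0.2, 3.6, 0, 0, 0, 0, 1, 0, 3.6, 0, 0, 0, 0, 1, 0, 3, 0, 0, 0, 0, 1, 0, 0, 0, 0, 0.108, 0, 1, 0, 0, 0, 0, 0.108, 0, 1, 0, 0, 0, 0, 0.108, 0, 1, 0, 0, 0, 0, 0.108, 0, 1, 0, 0, 0, 0, 0.108, 0, 1, 0, 0, 0, 0, 0.108, 0, 1]
}}

```text
time: 20.25
position: [536.0, -421.9, 212.1]
orientation: [0.966, 0.011, 0.259, -0.004]
ft_force: [1.1, -0.6, -4.2]
width: 2.2
```

{"fn": "play_rows", "kwargs": {
  "commands": [-0.6, 0, 3, 0, 0, 0, 1, -0.6, 0, 3, 0, 0, 0, 1, 0, 0, 0, 0, 0, 0, 1, 0, 0, 0, 0, 0, 0, 1]
}}

```text
time: 20.58
position: [554.3, -419.2, 151.1]
orientation: [0.967, 0.011, 0.255, -0.007]
ft_force: [-0.2, 0.6, -1.9]
width: 2.6
```

Run:
```python
from h import *
to((552,-428,92),qyaw(1.5,30))
```

```text
t 20.58 pos [ 554.309 -419.25   151.069] w 2.6 F [-0.175  0.636 -1.895] xang 1.17 z [ 0.493  0.019 -0.87 ]
 rot first [-0.006  0.008 -0.005] rows>=0.1
 then shift cm [-3.173  0.869  4.989] rows>=1.5 max12th [-0.264  0.072  0.416]
```

{"fn": "play_rows", "kwargs": {
  "commands": [-1.1, 0.4, 1.7, 0, 0, 0, 1, -1.1, 0.3, 1.7, 0, 0, 0, 1, -1.1, 0.2, 1.7, 0, 0, 0, 1, 0, 0, 0, 0, 0, 0, 1, 0, 0, 0, 0, 0, 0, 0.7, 0, 0, 0, 0, 0, 0, 0.5, 0, 0, 0, 0, 0, 0, 0.5, 0, 0, 0, 0, 0, 0, 0.5, 0, 0, -2, 0, 0, 0, 0.5, 0, 0, -3, 0, 0, 0, 0.5, 0, 0, -3, 0, 0, 0, 0.5, 0, 0, -3, 0, 0, 0, 0.5]
}}

```text
time: 21.58
position: [499.2, -433.1, 193.4]
orientation: [0.966, 0.012, 0.259, -0.002]
ft_force: [0.7, -1.1, -0.1]
width: 42.5
```

{"fn": "play_rows", "kwargs": {
  "commands": [0, 0, -3, 0, 0, 0, 0.5, 0, 0, 0, 0, -0.105, 0, 0.5, 0, 0, 0, 0, -0.105, 0, 0.5, 0, 0, 0, 0, -0.105, 0, 0.5, 0, 0, 0, 0, -0.105, 0, 0.5, 0, 0, 0, 0, -0.105, 0, 0.5]
}}

```text
time: 22.08
position: [485.1, -434.2, 220.3]
orientation: [1.0, 0.012, -0.002, 0.002]
ft_force: [-0.4, -1.3, -0.8]
width: 42.8
```

Run:
```python
from h import *
to((420,0,260),qyaw(91.5))
p,d=read_camera("scene");cv2.imwrite("pics/s13.png",cv2.resize(p[120:300,50:330,::-1],None,fx=2.5,fy=2.5))
p,d=read_camera("top");cv2.imwrite("pics/t13.png",cv2.resize(p[90:270,120:480,::-1],None,fx=2.2,fy=2.2)); np.save("pics/t13.npy",d); cv2.imwrite("pics/t13f.png",p[...,::-1])
```

```text
t 22.08 pos [ 485.114 -434.233  220.341] w 42.8 F [-0.369 -1.28  -0.777] xang 1.41 z [-0.003 -0.005 -1.   ]
 rot first [ 0.001  0.007 -1.572] rows>=13.1
 then shift cm [43.579 -5.372 -3.966] rows>=10.8 max12th [ 3.632 -0.448 -0.33 ]
```

View pics/s13.png

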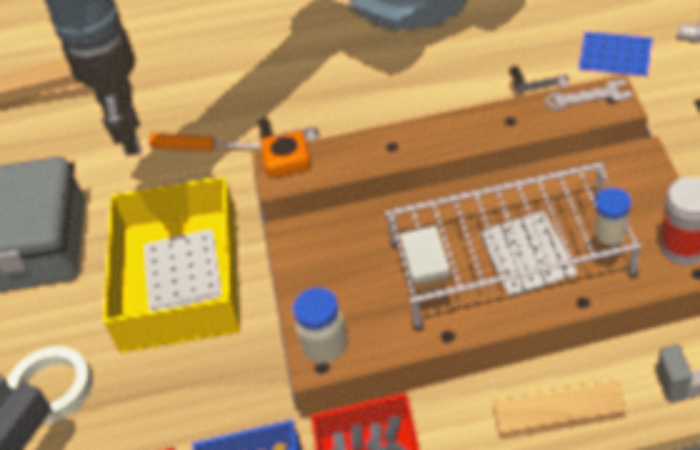

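View pics/t13.png

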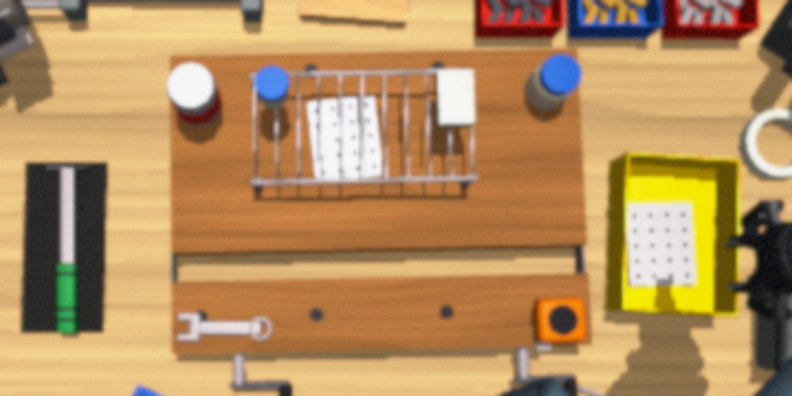

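Run:
```python
from h import *
np.set_printoptions(precision=1,suppress=True)
print("shelf front corners",onz("top",[(235.9,173.2),(335.9,171.8)],127),"back",onz("top",[(236,124.5),(334,122)],127))
p=cv2.imread("pics/t13f.png");D=np.load("pics/t13.npy");P=cloud("top",D);hsv=cv2.cvtColor(p,cv2.COLOR_BGR2HSV);H,S,V=hsv[...,0],hsv[...,1],hsv[...,2]
def comp(m,z,roi):
    k=np.zeros(m.shape,np.uint8);k[roi[2]:roi[3],roi[0]:roi[1]]=1;m=cv2.morphologyEx((m*k).astype(np.uint8),cv2.MORPH_CLOSE,np.ones((3,3)))
    c=max(cv2.findContours(m,0,1)[0],key=cv2.contourArea); r=cv2.minAreaRect(onz("top",c[:,0],z)[:,:2].astype(np.float32)); print(np.array(r[0]),r[1],r[2])
comp((H>50)&(H<80)&(S>120),32,(120,180,150,260))
comp((V>170)&(S<60),20,(135,165,150,215))
comp((V>200)&(S<40)&(P[...,2]<90),65,(250,305,125,180))
to((439,428,140),qyaw(91.6))
```

```text
shelf front corners [[ 598.8  157.5  127. ]
 [ 604.4 -135.2  127. ]] back [[ 744.2  158.5  127. ]
 [ 753.4 -131.7  127. ]]
[449.4 427.6] (93.73082733154297, 31.142173767089844) 1.5641729831695557
[568.4 434. ] (137.31137084960938, 12.699531555175781) 1.6036216020584106
[672.9  35.9] (116.5862808227539, 95.81278228759766) 6.122137546539307
t 22.18 pos [ 487.719 -432.846  216.412] w 42.9 F [ 0.048  0.276 -0.143] xang 1.64 z [-0.003  0.001 -1.   ]
 rot first [-0.003  0.002 -1.57 ] rows>=13.1
 then shift cm [86.187 -2.466  7.641] rows>=21.1 max12th [ 7.182 -0.206  0.637]
```

{"fn": "play_rows", "kwargs": {
  "commands": [0, 0, 0, 0, 0, -0.112, 0.2, 0, 0, 0, 0, 0, -0.112, 0.2, 0, 0, 0, 0, 0, -0.112, 0.2, 0, 0, 0, 0, 0, -0.112, 0.2, 0, 0, 0, 0, 0, -0.112, 0.2, 0, 0, 0, 0, 0, -0.112, 0.2, 0, 0, 0, 0, 0, -0.112, 0.2, 0, 0, 0, 0, 0, -0.112, 0.2, 0, 0, 0, 0, 0, -0.112, 0.2, 0, 0, 0, 0, 0, -0.112, 0.2, 0, 0, 0, 0, 0, -0.112, 0.2, 0, 0, 0, 0, 0, -0.112, 0.2]
}}

```text
time: 23.18
position: [484.0, -433.8, 218.2]
orientation: [0.773, 0.634, -0.0, 0.001]
ft_force: [-0.9, 0.4, 0.3]
width: 68.2
```

{"fn": "play_rows", "kwargs": {
  "commands": [0, 0, 0, 0, 0, -0.112, 0.2, 0, 0, 0, 0, 0, -0.112, 0.2, 3.6, -0.1, 0, 0, 0, 0, 0.2, 3.6, -0.1, 0, 0, 0, 0, 0.2, 3.6, -0.1, 0, 0, 0, 0, 0.2, 3.6, -0.1, 0, 0, 0, 0, 0.2, 3.6, -0.1, 0, 0, 0, 0, 0.2, 3.6, -0.1, 0, 0, 0, 0, 0.2, 3.6, -0.1, 0, 0, 0, 0, 0.2, 3.6, -0.1, 0, 0, 0, 0, 0.2, 3.6, -0.1, 0, 0, 0, 0, 0.2, 3.6, -0.1, 0, 0, 0, 0, 0.2]
}}

```text
time: 24.18
position: [466.0, -72.1, 217.8]
orientation: [0.7, 0.714, 0.001, 0.0]
ft_force: [-0.2, -0.0, -0.2]
width: 68.5
```

{"fn": "play_rows", "kwargs": {
  "commands": [3.6, -0.1, 0, 0, 0, 0, 0.2, 3.6, -0.1, 0, 0, 0, 0, 0.2, 3.6, -0.1, 0, 0, 0, 0, 0.2, 3.6, -0.1, 0, 0, 0, 0, 0.2, 3.6, -0.1, 0, 0, 0, 0, 0.2, 3.6, -0.1, 0, 0, 0, 0, 0.2, 3.6, -0.1, 0, 0, 0, 0, 0.2, 3.6, -0.1, 0, 0, 0, 0, 0.2, 3.6, -0.1, 0, 0, 0, 0, 0.2, 3.6, -0.1, 0, 0, 0, 0, 0.2, 3.6, -0.1, 0, 0, 0, 0, 0.2, 3.6, -0.1, 0, 0, 0, 0, 0.2]
}}

```text
time: 25.18
position: [444.8, 359.8, 218.2]
orientation: [0.7, 0.715, 0.001, -0.002]
ft_force: [1.1, 0.2, -0.1]
width: 67.9
```

Run:
```python
from h import *
to((439,427.7,140),qyaw(91.6))
```

```text
t 25.18 pos [444.837 359.845 218.246] w 67.9 F [ 1.055  0.241 -0.103] xang 91.22 z [-0.     0.004 -1.   ]
 rot first [-0.    -0.004 -0.007] rows>=0.1
 then shift cm [ 6.799 -0.394  7.825] rows>=2.5 max12th [ 0.567 -0.033  0.652]
```

{"fn": "play_rows", "kwargs": {
  "commands": [2.3, -0.1, 2.6, 0, 0, -0.007, 0.2, 2.3, -0.1, 2.6, 0, 0, 0, 0.2, 1.9, -0.2, 1.9, 0, 0, 0, 0.2, 0, 0, 0, 0, 0, 0, 0.2, 0, 0, 0, 0, 0, 0, 0.2]
}}

```text
time: 25.6
position: [438.1, 422.7, 145.7]
orientation: [0.697, 0.718, -0.001, -0.002]
ft_force: [-0.1, 0.1, -0.6]
width: 68.2
```

Run:
```python
from h import *
to((439,427.7,14),qyaw(91.6))
s=observe();p,d=read_camera("wrist");cv2.imwrite("pics/w14.png",p[:,:,::-1])
print(wonz(s,[(254,250)],18))
np.save("pics/w14.npy",d)
```

```text
t 25.60 pos [438.139 422.664 145.657] w 68.2 F [-0.098  0.107 -0.609] xang 91.70 z [-0.004  0.001 -1.   ]
 rot first [-0.004 -0.001  0.002] rows>=0.0
 then shift cm [ 0.501  0.1   13.166] rows>=3.2 max12th [0.042 0.008 1.097]
[[510.008 424.849  18.   ]]
```

View pics/w14.png

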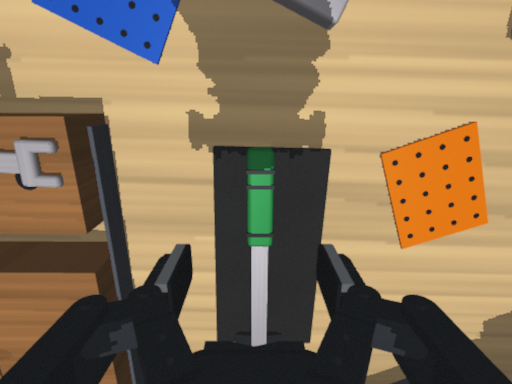

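Run:
```python
from h import *
np.set_printoptions(precision=1,suppress=True)
s=observe(); print(wonz(s,[(261,148),(260,245),(247,215),(273,215),(260,340)],[32,32,32,32,24]))
D=np.load("pics/w14.npy");P=cloud("wrist",D,s);print(P[200,260],P[240,260],P[165,260],P[300,260],P[300,235],P[200,225])
```

```text
[[398.9 427.9  32. ]
 [498.1 430.4  32. ]
 [465.3 416.5  32. ]
 [464.6 442.1  32. ]
 [630.1 435.2  24. ]]
[448.4 428.7  34.4] [491.1 430.1  34.6] [414.3 427.5  34. ] [570.2 433.   26.7] [586.4 403.9   7.5] [459.3 392.4   6.3]
```

{"fn": "play_rows", "kwargs": {
  "commands": [0.2, 0, 3, 0, 0, 0, 0.2, 0.2, 0, 3, 0, 0, 0, 0.2, 0.1, 0.1, 3, 0, 0, 0, 0.2, 0.1, 0, 2.5, 0, 0, 0, 0.2, 0, 0, 1.8, 0, 0, 0, 0.2, 0, 0, 0, 0, 0, 0, 0.2, 0, 0, 0, 0, 0, 0, 0.2]
}}

```text
time: 26.23
position: [440.0, 428.0, 14.1]
orientation: [0.697, 0.717, -0.001, -0.001]
ft_force: [0.8, 0.6, 1.2]
width: 68.5
```

Run:
```python
from h import *
to((439,428.5,12),qyaw(91.6))
```

```text
t 26.23 pos [439.959 428.011  14.109] w 68.5 F [0.768 0.63  1.242] xang 91.55 z [-0.003  0.001 -1.   ]
 rot first [-0.003 -0.001 -0.001] rows>=0.0
 then shift cm [ 0.052 -0.095  0.211] rows>=0.1 max12th [ 0.004 -0.008  0.018]
```

Closing on the handle, then a slow lift.

{"fn": "play_rows", "kwargs": {
  "commands": [0, 0, 0.2, 0, 0, 0, 1, 0, 0, 0, 0, 0, 0, 1, 0, 0, 0, 0, 0, 0, 1, 0, 0, 0, 0, 0, 0, 1, 0, 0, 0, 0, 0, 0, 1, 0, 0, 0, 0, 0, 0, 1, 0, 0, -1, 0, 0, 0, 1, 0, 0, -2, 0, 0, 0, 1, 0, 0, -3, 0, 0, 0, 1, 0, 0, -3, 0, 0, 0, 1, 0, 0, -3, 0, 0, 0, 1, 0, 0, -3, 0, 0, 0, 1]
}}

```text
time: 27.23
position: [439.1, 428.7, 162.6]
orientation: [0.697, 0.717, -0.002, -0.001]
ft_force: [0.9, 0.4, -2.0]
width: 24.7
```

Run:
```python
from h import *
to((385,40,190),qyaw(91.6))
s=observe();p,d=read_camera("wrist");cv2.imwrite("pics/w15.png",p[:,:,::-1]);np.savez("pics/w15.npz",d=d,pos=s["position"],q=s["orientation"])
p,d=read_camera("scene");cv2.imwrite("pics/s15.png",cv2.resize(p[100:300,150:450,::-1],None,fx=2.5,fy=2.5))
p,d=read_camera("top");cv2.imwrite("pics/t15.png",cv2.resize(p[90:270,80:400,::-1],None,fx=2.2,fy=2.2)); np.save("pics/t15.npy",d)
```

```text
t 27.23 pos [439.108 428.664 162.591] w 24.7 F [ 0.902  0.391 -1.966] xang 91.66 z [-0.004 -0.    -1.   ]
 rot first [-0.004  0.     0.001] rows>=0.0
 then shift cm [-38.7    -6.494  -2.741] rows>=9.6 max12th [-3.225 -0.541 -0.228]
```

View pics/w15.png

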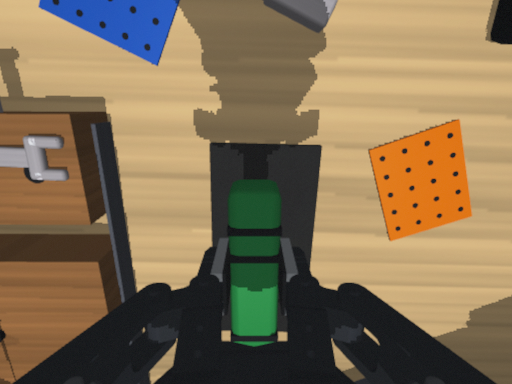

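View pics/s15.png

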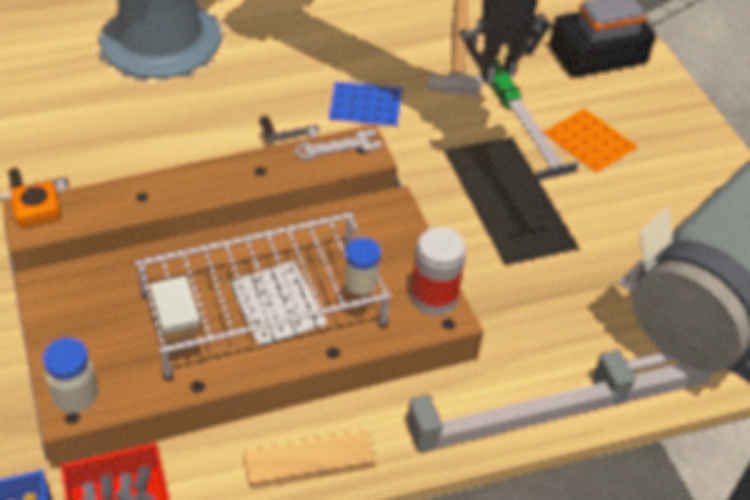

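View pics/t15.png

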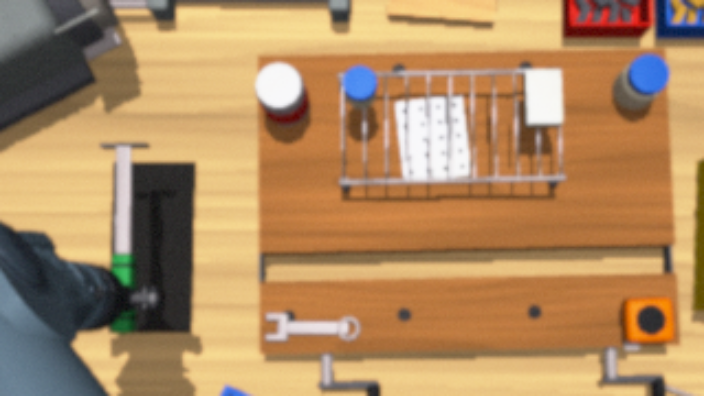

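Run:
```python
from h import *
np.set_printoptions(precision=1,suppress=True)
D=np.load("pics/t15.npy");P=cloud("top",D)
for v in range(155,222,5):
    r=P[v,125:148]; k=(r[:,2]>150)&(r[:,2]<200)&(r[:,1]<470)
    if k.any(): print(v,r[k].mean(0),k.sum())
```

```text
155 [641.5 417.7 178. ] 6
160 [626.9 436.5 179.3] 6
165 [612.8 436.1 179. ] 6
170 [598.5 436.7 180.2] 7
175 [584.6 436.7 178.6] 7
180 [570.4 437.  179.2] 6
185 [556.4 435.6 179.2] 7
190 [542.4 435.1 179.4] 7
195 [528.3 434.4 180.3] 7
200 [514.5 434.2 179.5] 7
205 [500.6 433.9 178.9] 7
210 [486.5 430.8 183.2] 12
215 [472.7 426.4 182.7] 9
220 [459.3 421.4 174.4] 2
```

{"fn": "play_rows", "kwargs": {
  "commands": [0, -2, -0.9, 0, 0, 0, 1, 0, -3, -0.9, 0, 0, 0, 1, 0, -2.2, -0.9, 0, 0, 0, 1, -2, 0, 0, 0, 0, 0, 1, -3.5, 0, 0, 0, 0, 0, 1, -3.5, 0, 0, 0, 0, 0, 1, -3.5, 0, 0, 0, 0, 0, 1, -3.5, 0, 0, 0, 0, 0, 1, -3.5, 0, 0, 0, 0, 0, 1, -3.5, 0, 0, 0, 0, 0, 1, -3.5, 0, 0, 0, 0, 0, 1, -3.5, 0, 0, 0, 0, 0, 1]
}}

```text
time: 28.38
position: [374.7, 125.4, 186.7]
orientation: [0.697, 0.717, -0.002, -0.002]
ft_force: [0.7, -0.0, -2.0]
width: 24.7
```

{"fn": "play_rows", "kwargs": {
  "commands": [-3.5, 0, 0, 0, 0, 0, 1, -3.5, 0, 0, 0, 0, 0, 1, -3.5, 0, 0, 0, 0, 0, 1, -1.9, 0, 0, 0, 0, 0, 1, 0, 0, 0, 0, 0, -0.079, 1, 0, 0, 0, 0, 0, 0, 1, 0, 0, 0, 0, 0, 0, 1]
}}

```text
time: 28.97
position: [378.9, 3.2, 187.0]
orientation: [0.669, 0.743, -0.002, -0.003]
ft_force: [0.2, -0.7, -2.4]
width: 24.7
```

Run:
```python
from h import *
to((381.7,4.8,92),qyaw(96.1))
p,d=read_camera("top");cv2.imwrite("pics/t16.png",cv2.resize(p[90:270,80:400,::-1],None,fx=2.2,fy=2.2)); np.save("pics/t16.npy",d); cv2.imwrite("pics/t16f.png",p[...,::-1])
```

```text
t 28.97 pos [378.918   3.222 187.019] w 24.7 F [ 0.154 -0.732 -2.42 ] xang 96.05 z [-0.006  0.001 -1.   ]
 rot first [-0.006 -0.001 -0.001] rows>=0.1
 then shift cm [0.127 0.293 9.502] rows>=2.3 max12th [0.011 0.024 0.792]
```

View pics/t16.png

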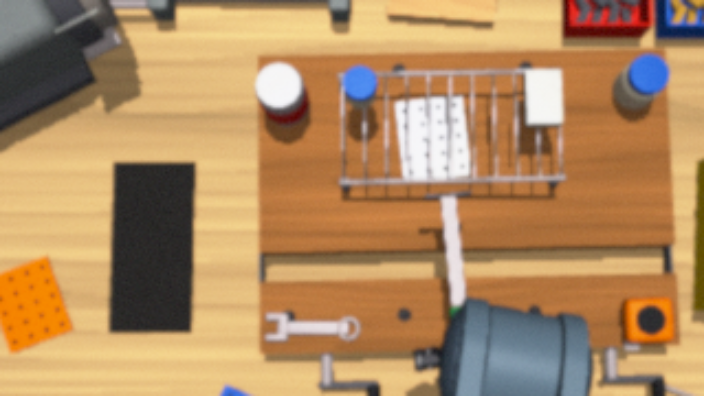

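{"fn": "play_rows", "kwargs": {
  "commands": [0, 0.1, 2.5, 0, 0, 0, 1, 0, 0.2, 2.5, 0, 0, 0, 1, 0.1, 0, 2.5, 0, 0, 0, 1, 0, 0, 1.8, 0, 0, 0, 1, 0, 0, 0, 0, 0, 0, 1, 0, 0, 0, 0, 0, 0, 1]
}}

```text
time: 29.52
position: [381.2, 5.3, 94.3]
orientation: [0.668, 0.744, -0.002, -0.003]
ft_force: [-0.5, -0.1, -1.8]
width: 24.5
```

Run:
```python
from h import *
to((540.7,21.8,92),qyaw(96.1))
np.set_printoptions(precision=1,suppress=True)
p,d=read_camera("top");P=cloud("top",d)
for v in range(174,210,4):
    r=P[v,270:310]; k=(r[:,2]>88)&(r[:,2]<125)
    if k.any(): print(v,r[k].mean(0),k.sum())
p,d=read_camera("scene");cv2.imwrite("pics/s17.png",cv2.resize(p[100:300,150:450,::-1],None,fx=2.5,fy=2.5))
```

```text
t 29.52 pos [381.159   5.321  94.341] w 24.5 F [-0.462 -0.078 -1.777] xang 96.22 z [-0.007  0.001 -1.   ]
 rot first [-0.007 -0.001  0.002] rows>=0.1
 then shift cm [-0.057 16.039  0.234] rows>=3.9 max12th [-0.005  1.337  0.02 ]
182 [576.6  21.2 103.8] 15
186 [564.7  25.7 102.8] 6
190 [552.8  25.7 102.5] 6
194 [540.9  22.7 101.7] 6
198 [528.8  22.8 103.9] 6
202 [516.9  21.3 103. ] 7
206 [504.9  20.  105.9] 6
```

View pics/s17.png

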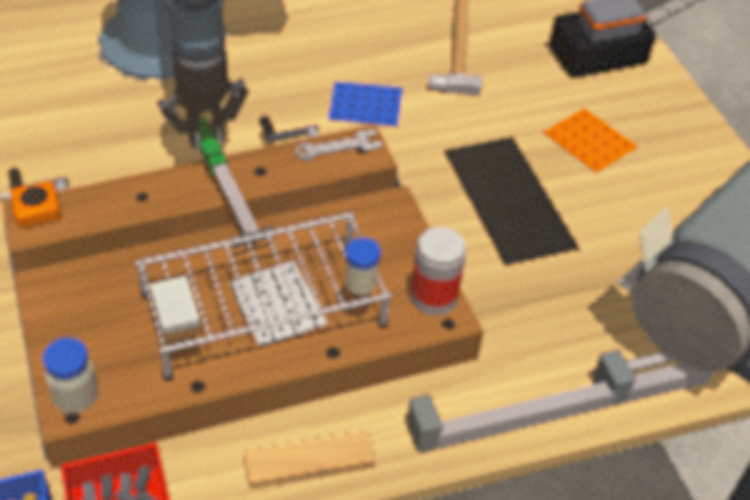

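Run:
```python
from h import *
np.set_printoptions(precision=1,suppress=True)
p,d=read_camera("top");P=cloud("top",d)
for v in range(176,214,3):
    r=P[v,270:315]; k=(r[:,2]>80)&(r[:,2]<125)
    print(v,np.sort(r[k][:,2])[::-1][:8], r[r[:,2].argmax()] if k.any() else '')
```

```text
176 [] 
179 [] 
182 [111.  110.6 110.1 109.7 106.5 105.6 105.  104.8] [575.5  54.3 111. ]
185 [107.9 107.6 106.9 104.8 104.5 104.2] [ 415.1  101.  1337.7]
188 [110.  108.8 108.7 105.7 105.4 104. ] [557.9  24.6 110. ]
191 [109.7 107.9 106.2 105.8 104.7 104. ] [549.   18.7 109.7]
194 [109.3 107.6 107.5 107.2 106.3 104.4] [540.1  24.6 109.3]
197 [112.7 107.6 106.2 104.8 104.6 101.8] [530.9  19.  112.7]
200 [110.4 107.2 107.1 105.9 105.7 101.8] [522.2  27.7 110.4]
203 [112.5 111.  107.3 107.1 106.1 104.6] [513.2  19.  112.5]
206 [109.4 107.7 106.4 106.  105.9 102.6] [504.6  15.9 109.4]
209 [109.5 109.2 108.6 107.  106.  104.7 101.2] [ 415.1  101.  1337.7]
212 [107.8 107.7 107.5 104.8 104.6  99.2] [487.   15.8 107.8]
```

{"fn": "play_rows", "kwargs": {
  "commands": [0, 1.5, 0, 0, 0, 0, 1, 0, 2, 0, 0, 0, 0, 1, 0, 2, 0, 0, 0, 0, 1, 0, 2, 0, 0, 0, 0, 1, 0, 2, 0, 0, 0, 0, 1, 0, 2, 0, 0, 0, 0, 1, 0, 2, 0, 0, 0, 0, 1, 0, 1.5, 0, 0, 0, 0, 1, 0, 1, 0, 0, 0, 0, 1, 0, 0, 0, 0, 0, 0, 1, 0, 0, 0, 0, 0, 0, 1]
}}

```text
time: 30.58
position: [542.7, 21.7, 95.4]
orientation: [0.668, 0.744, -0.001, -0.001]
ft_force: [-0.2, -0.0, -2.3]
width: 24.9
```

Run:
```python
from h import *
to((540.7,21.8,71),qyaw(96.1))
p,d=read_camera("scene");cv2.imwrite("pics/s18.png",cv2.resize(p[160:280,180:340,::-1],None,fx=4.5,fy=4.5,interpolation=cv2.INTER_CUBIC))
p,d=read_camera("top");cv2.imwrite("pics/t18.png",cv2.resize(p[110:230,200:360,::-1],None,fx=4.5,fy=4.5,interpolation=cv2.INTER_CUBIC))
```

```text
t 30.58 pos [542.668  21.651  95.441] w 24.9 F [-0.168 -0.026 -2.271] xang 96.18 z [-0.002 -0.    -1.   ]
 rot first [-0.002 -0.     0.001] rows>=0.0
 then shift cm [ 0.036 -0.194  2.444] rows>=0.6 max12th [ 0.003 -0.016  0.204]
```

View pics/s18.png

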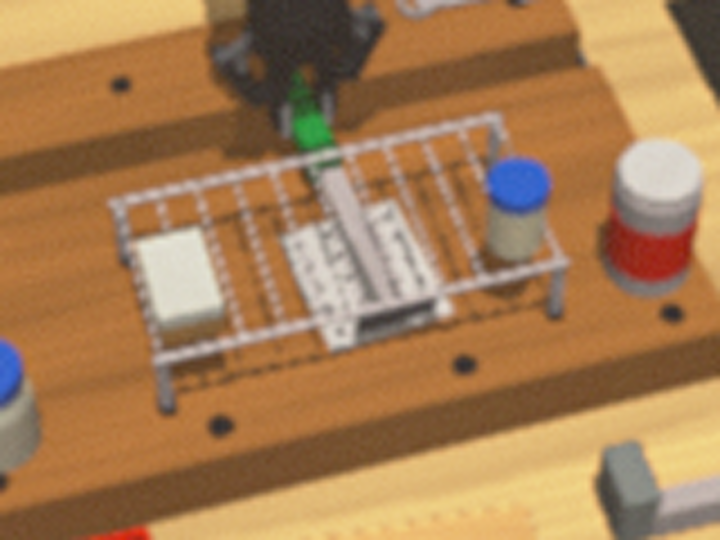

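View pics/t18.png

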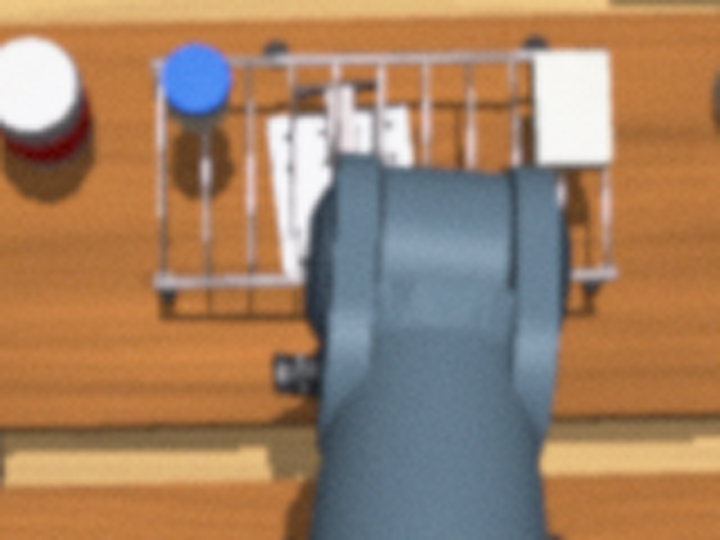

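Run:
```python
from h import *
np.set_printoptions(precision=1,suppress=True)
print(onz("top",[(274.4,130),(275.5,134.4)],[105,65])) 
print("scene blade bottom edge", onz("scene",[(180+357/4.5,160+335/4.5),(180+437/4.5,160+310/4.5)],84),"plate far edge",onz("scene",[(180+335/4.5,160+349/4.5),(180+455/4.5,160+310/4.5)],65))
```

```text
[[734.   43.9 105. ]
 [730.4  38.6  65. ]]
scene blade bottom edge [[743.3  13.2  84. ]
 [737.1  74.5  84. ]] plate far edge [[737.5  -1.9  65. ]
 [726.9  91.5  65. ]]
```

{"fn": "play_rows", "kwargs": {
  "commands": [0, 0.6, 0, 0, 0, 0, 1, 0, 0, 0.8, 0, 0, 0, 1, 0, 0, 0.8, 0, 0, 0, 1, 0, 0, 0, 0, 0, 0, 1, 0, 0, 0, 0, 0, 0, 1]
}}

```text
time: 31.1
position: [546.2, 22.4, 77.3]
orientation: [0.668, 0.744, -0.002, -0.002]
ft_force: [-0.0, -0.5, -2.1]
width: 24.7
```

{"fn": "play_rows", "kwargs": {
  "commands": [0, 0, 0.2, 0, 0, 0, 1, 0, 0, 0.2, 0, 0, 0, 1, 0, 0, 0, 0, 0, 0, 1]
}}

```text
time: 31.35
position: [547.4, 22.3, 74.1]
orientation: [0.668, 0.744, -0.001, -0.001]
ft_force: [0.4, -0.4, -1.5]
width: 24.1
```

{"fn": "play_rows", "kwargs": {
  "commands": [0, 0, 0.2, 0, 0, 0, 1, 0, 0, 0, 0, 0, 0, 1]
}}

```text
time: 31.52
position: [547.6, 22.3, 72.3]
orientation: [0.668, 0.744, -0.001, -0.001]
ft_force: [-0.4, 0.2, -1.9]
width: 24.7
```

{"fn": "play_rows", "kwargs": {
  "commands": [0, 0, 0.15, 0, 0, 0, 1, 0, 0, 0, 0, 0, 0, 1]
}}

```text
time: 31.68
position: [547.8, 22.3, 71.0]
orientation: [0.668, 0.744, -0.001, -0.001]
ft_force: [-0.4, 0.5, -0.8]
width: 24.9
```

Run:
```python
from h import *
to()
p,d=read_camera("scene");cv2.imwrite("pics/s19.png",cv2.resize(p[160:280,180:340,::-1],None,fx=4.5,fy=4.5,interpolation=cv2.INTER_CUBIC))
```

```text
t 31.68 pos [547.797  22.309  70.96 ] w 24.9 F [-0.416  0.456 -0.845] xang 96.17 z [-0.003  0.    -1.   ]
```

View pics/s19.png

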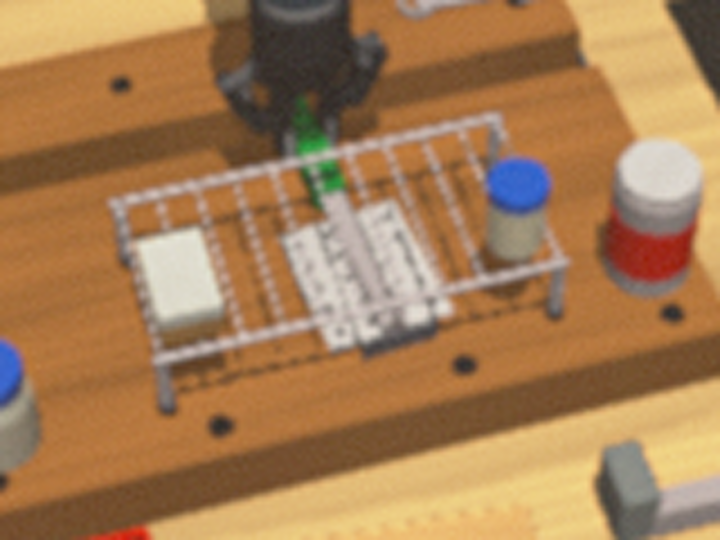

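{"fn": "play_rows", "kwargs": {
  "commands": [0, -0.6, 0, 0, 0, 0, 1, 0, -1, 0, 0, 0, 0, 1, 0, -1, 0, 0, 0, 0, 1, 0, -1, 0, 0, 0, 0, 1, 0, -1, 0, 0, 0, 0, 1, 0, -1, 0, 0, 0, 0, 1, 0, -1, 0, 0, 0, 0, 1, 0, -1, 0, 0, 0, 0, 1, 0, -1, 0, 0, 0, 0, 1, 0, -1, 0, 0, 0, 0, 1, 0, -0.6, 0, 0, 0, 0, 1, 0, 0, 0, 0, 0, 0, 1]
}}

```text
time: 32.73
position: [444.5, 11.3, 71.3]
orientation: [0.668, 0.744, -0.002, -0.002]
ft_force: [0.1, -0.2, -2.1]
width: 25.0
```

Run:
```python
from h import *
to()
p,d=read_camera("scene");cv2.imwrite("pics/s20.png",cv2.resize(p[140:260,180:340,::-1],None,fx=4.5,fy=4.5,interpolation=cv2.INTER_CUBIC))
```

```text
t 32.73 pos [444.457  11.329  71.297] w 25.0 F [ 0.072 -0.152 -2.134] xang 96.16 z [-0.005  0.    -1.   ]
```

View pics/s20.png

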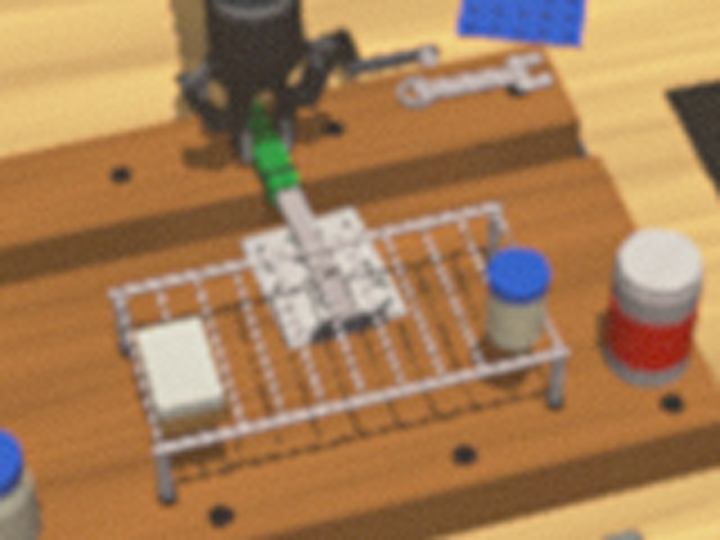

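```bash
cat > pc.py <<'E'
from h import *
def bench(X): d=np.atleast_2d(X)[:,:2]-[517.2,-12.3]; a=np.radians(1.5); return np.c_[d@[np.cos(a),np.sin(a)],d@[-np.sin(a),np.cos(a)]]
E
python3 - <<'E'
from pc import *
np.set_printoptions(precision=1,suppress=True)
f=lambda L:onz("scene",[(180+u/4.5,140+v/4.5) for u,v in L],65)
W=f([(243,238),(355,210),(295,346),(405,312)]);print(W);print(bench(W))
p,d=read_camera("top");cv2.imwrite("pics/t20.png",cv2.resize(p[110:230,200:360,::-1],None,fx=4.5,fy=4.5,interpolation=cv2.INTER_CUBIC))
E
```

```text
[[530.2 -23.5  65. ]
 [524.9  69.   65. ]
 [646.6  -9.6  65. ]
 [636.8  78.9  65. ]]
[[ 12.7 -11.6]
 [  9.9  81.1]
 [129.4  -0.7]
 [121.9  88. ]]
```

View pics/t20.png

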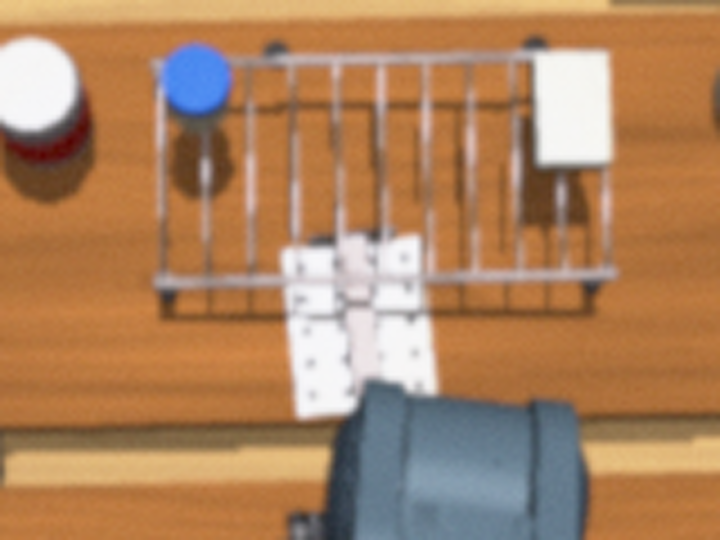

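The plate is coming out straight. Its front edge is about 11 mm behind the plank edge, so I'll pull about 43 mm more.

{"fn": "play_rows", "kwargs": {
  "commands": [0, -0.5, 0, 0, 0, 0, 1, 0, -0.8, 0, 0, 0, 0, 1, 0, -0.8, 0, 0, 0, 0, 1, 0, -0.8, 0, 0, 0, 0, 1, 0, -0.8, 0, 0, 0, 0, 1, 0, -0.5, 0, 0, 0, 0, 1, 0, -0.2, 0, 0, 0, 0, 1, 0, 0, 0, 0, 0, 0, 1, 0, 0, 0, 0, 0, 0, 1]
}}

```text
time: 33.58
position: [401.9, 6.6, 71.4]
orientation: [0.668, 0.744, -0.001, -0.002]
ft_force: [-0.4, -1.1, -1.0]
width: 24.9
```

Run:
```python
from h import *
to()
p,d=read_camera("scene");cv2.imwrite("pics/s21.png",cv2.resize(p[140:260,180:340,::-1],None,fx=4.5,fy=4.5,interpolation=cv2.INTER_CUBIC))
```

```text
t 33.58 pos [401.876   6.575  71.395] w 24.9 F [-0.44  -1.129 -1.034] xang 96.17 z [-0.004  0.    -1.   ]
```

View pics/s21.png

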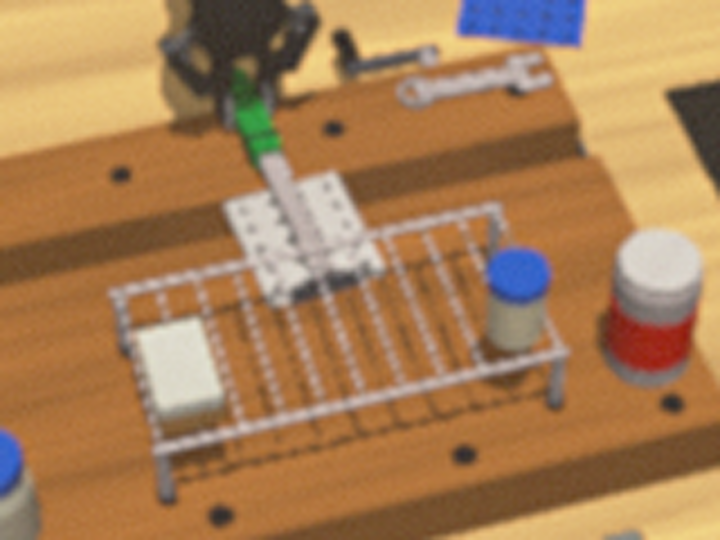

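Run:
```python
from pc import *
np.set_printoptions(precision=1,suppress=True)
f=lambda L:onz("scene",[(180+u/4.5,140+v/4.5) for u,v in L],65)
W=f([(226,204),(338,172),(278,304),(384,270)]);print(W);print(bench(W))
```

```text
[[491.  -28.7  65. ]
 [480.9  66.4  65. ]
 [603.3 -12.5  65. ]
 [591.9  74.6  65. ]]
[[-26.6 -15.7]
 [-34.2  79.6]
 [ 86.1  -2.4]
 [ 76.9  84.9]]
```

{"fn": "play_rows", "kwargs": {
  "commands": [0, 0.2, -0.4, 0, 0, 0, 1, 0, 0, -0.8, 0, 0, 0, 1, 0, 0, -0.8, 0, 0, 0, 1, 0, 0, 0, 0, 0, 0, 1]
}}

```text
time: 33.97
position: [406.2, 6.6, 93.3]
orientation: [0.668, 0.744, -0.0, -0.0]
ft_force: [0.3, 1.6, -1.4]
width: 24.7
```

{"fn": "play_rows", "kwargs": {
  "commands": [0, -1, 0, 0, 0, 0, 1, 0, -1, 0, 0, 0, 0, 1, 0, -1, 0, 0, 0, 0, 1, 0, 0, 0, 0, 0, 0, 1, 0, 0, 0, 0, 0, 0, 1]
}}

```text
time: 34.38
position: [373.1, 3.7, 91.2]
orientation: [0.668, 0.744, -0.001, -0.002]
ft_force: [-0.3, -0.2, -2.5]
width: 24.2
```

Run:
```python
from h import *
to()
p,d=read_camera("scene");cv2.imwrite("pics/s22.png",cv2.resize(p[140:260,180:340,::-1],None,fx=4.5,fy=4.5,interpolation=cv2.INTER_CUBIC))
```

```text
t 34.38 pos [373.148   3.675  91.237] w 24.2 F [-0.31  -0.194 -2.483] xang 96.15 z [-0.005  0.    -1.   ]
```

View pics/s22.png

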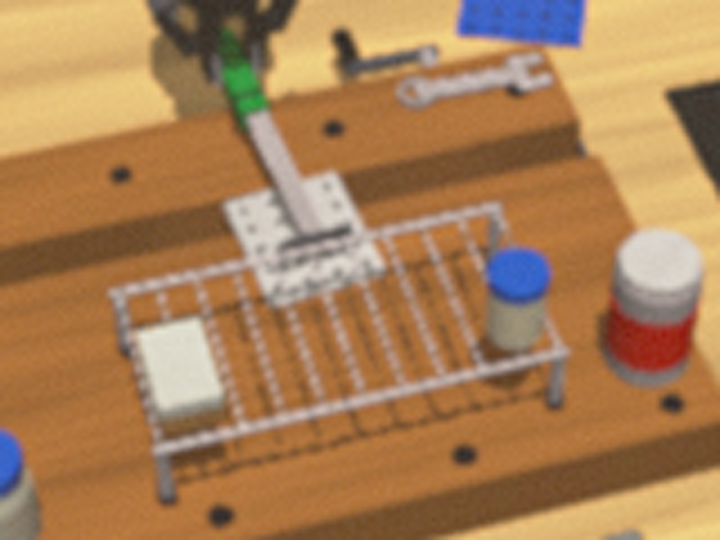

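{"fn": "play_rows", "kwargs": {
  "commands": [0, 0, -2, 0, 0, 0, 1, 0, 0, -3, 0, 0, 0, 1, 0, 0, -3, 0, 0, 0, 1, 0, 0, -2, 0, 0, 0, 1, 0, 0, 0, 0, 0, 0.079, 1, 2, 0, 0, 0, 0, 0, 1, 3.5, 0, 0, 0, 0, 0, 1, 3.5, 0, 0, 0, 0, 0, 1, 3.5, 0, 0, 0, 0, 0, 1, 3.5, 0, 0, 0, 0, 0, 1, 3.5, 0, 0, 0, 0, 0, 1, 3.5, 0, 0, 0, 0, 0, 1]
}}

```text
time: 35.43
position: [368.5, 235.5, 191.7]
orientation: [0.697, 0.717, -0.001, -0.001]
ft_force: [0.7, 0.3, -1.7]
width: 24.4
```

{"fn": "play_rows", "kwargs": {
  "commands": [3.5, 0, 0, 0, 0, 0, 1, 3.5, 0, 0, 0, 0, 0, 1, 3.5, 0, 0, 0, 0, 0, 1, 3.5, 0, 0, 0, 0, 0, 1, 3.5, 0, 0, 0, 0, 0, 1, 0, 0, 0, 0, 0, 0, 1, 0, 0, 0, 0, 0, 0, 1]
}}

```text
time: 36.02
position: [363.4, 410.1, 191.0]
orientation: [0.696, 0.718, -0.001, -0.001]
ft_force: [0.3, -0.4, -2.0]
width: 24.7
```

Run:
```python
from h import *
to((439,428.5,60),qyaw(91.6))
```

```text
t 36.02 pos [363.364 410.135 190.953] w 24.7 F [ 0.264 -0.394 -1.968] xang 91.81 z [-0.004 -0.    -1.   ]
 rot first [-0.004 -0.     0.004] rows>=0.0
 then shift cm [ 1.625  7.612 13.095] rows>=3.7 max12th [0.135 0.634 1.091]
```

{"fn": "play_rows", "kwargs": {
  "commands": [0.5, 2.7, 1, 0, 0, 0.004, 1, 0.5, 2.7, 3, 0, 0, 0, 1, 0.5, 2.6, 3, 0, 0, 0, 1, 0.4, 0, 3, 0, 0, 0, 1, 0, 0, 3, 0, 0, 0, 1, 0, 0, 0, 0, 0, 0, 1, 0, 0, 0, 0, 0, 0, 1]
}}

```text
time: 36.6
position: [440.8, 426.9, 59.7]
orientation: [0.699, 0.715, -0.004, -0.002]
ft_force: [-0.3, -0.3, -1.2]
width: 24.3
```

Run:
```python
from h import *
to((443,431,12),qyaw(91.6))
np.set_printoptions(precision=1,suppress=True)
p,d=read_camera("top");cv2.imwrite("pics/t23.png",cv2.resize(p[140:270,100:240,::-1],None,fx=4.5,fy=4.5,interpolation=cv2.INTER_CUBIC))
print(onz("top",[(131.5,163.5),(168.5,164),(131,240.5),(168,240.5)],4))
```

```text
t 36.60 pos [440.804 426.884  59.729] w 24.3 F [-0.305 -0.308 -1.186] xang 91.34 z [-0.008 -0.004 -1.   ]
 rot first [-0.008  0.004 -0.004] rows>=0.1
 then shift cm [0.405 0.231 4.773] rows>=1.2 max12th [0.034 0.019 0.398]
[[647.5 499.7   4. ]
 [646.4 380.7   4. ]
 [400.8 493.2   4. ]
 [401.3 376.3   4. ]]
```

View pics/t23.png

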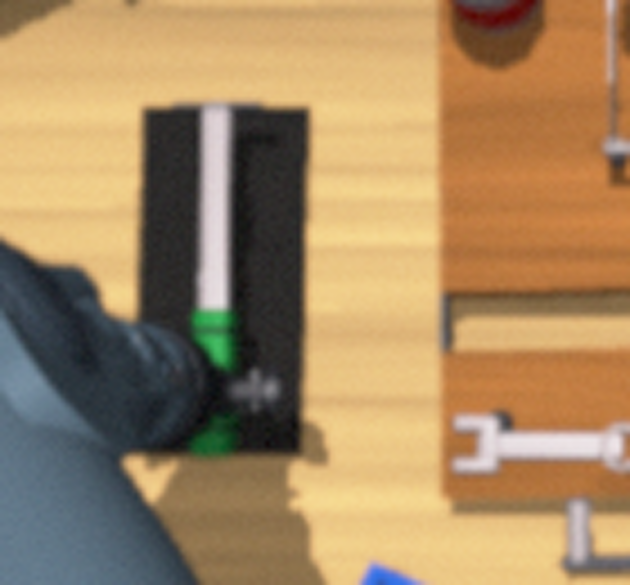

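{"fn": "play_rows", "kwargs": {
  "commands": [0.2, 0.2, 1.5, 0, 0, -0.004, 1, 0.2, 0, 1.5, 0, 0, 0, 1, 0.1, 0, 1, 0, 0, 0, 1, 0, 0, 0.4, 0, 0, 0, 1, 0, 0, 0, 0, 0, 0, 1, 0, 0, 0, 0, 0, 0, 1]
}}

```text
time: 37.15
position: [444.6, 434.8, 18.6]
orientation: [0.697, 0.717, -0.001, -0.001]
ft_force: [0.3, -0.3, -1.4]
width: 24.5
```

Run:
```python
from h import *
to((443,431,12),qyaw(91.6))
```

```text
t 37.15 pos [444.609 434.822  18.565] w 24.5 F [ 0.255 -0.307 -1.355] xang 91.65 z [-0.002  0.001 -1.   ]
 rot first [-0.002 -0.001  0.001] rows>=0.0
 then shift cm [-0.378 -0.171  0.656] rows>=0.2 max12th [-0.031 -0.014  0.055]
```

{"fn": "play_rows", "kwargs": {
  "commands": [0, 0, 0.3, 0, 0, 0, 1, 0, 0, 0.15, 0, 0, 0, 1, 0, 0, 0, 0, 0, 0, 1]
}}

```text
time: 37.4
position: [444.3, 434.7, 13.1]
orientation: [0.697, 0.717, -0.001, -0.001]
ft_force: [-0.1, -0.1, -0.6]
width: 25.0
```

{"fn": "play_rows", "kwargs": {
  "commands": [0, 0, 0.15, 0, 0, 0, 1, 0, 0, 0, 0, 0, 0, 1, 0, 0, 0, 0, 0, 0, 1]
}}

```text
time: 37.65
position: [444.5, 434.8, 12.9]
orientation: [0.697, 0.717, -0.001, -0.001]
ft_force: [-2.1, -1.6, 6.8]
width: 24.8
```

The reading of +6.8 N shows the scraper is on the mat. I'll open, rise and check.

{"fn": "play_rows", "kwargs": {
  "commands": [0, 0, 0, 0, 0, 0, 0.7, 0, 0, 0, 0, 0, 0, 0.4, 0, 0, 0, 0, 0, 0, 0.2, 0, 0, 0, 0, 0, 0, 0.2, 0, 0, 0, 0, 0, 0, 0.2, 0, 0, -1, 0, 0, 0, 0.2, 0, 0, -3, 0, 0, 0, 0.2, 0, 0, -3, 0, 0, 0, 0.2, 0, 0, -3, 0, 0, 0, 0.2, 0, 0, -3, 0, 0, 0, 0.2, 0, 0, -3, 0, 0, 0, 0.2, 0, 0, 0, 0, 0, 0, 1]
}}

```text
time: 38.65
position: [447.7, 437.0, 179.4]
orientation: [0.697, 0.717, 0.005, -0.001]
ft_force: [0.8, 1.1, 0.9]
width: 57.6
```

Run:
```python
from h import *
s=observe();p,d=read_camera("wrist");cv2.imwrite("pics/w24.png",p[:,:,::-1])
p,d=read_camera("scene");cv2.imwrite("pics/s24.png",cv2.resize(p[100:300,150:450,::-1],None,fx=2.5,fy=2.5))
p,d=read_camera("top");np.save("pics/t24.npy",d); cv2.imwrite("pics/t24.png",p[...,::-1]);cv2.imwrite("pics/t24z.png",cv2.resize(p[110:260,120:360,::-1],None,fx=3.2,fy=3.2))
np.set_printoptions(precision=1,suppress=True); P=cloud("top",d)
print([P[v,146:156,2].max() for v in range(168,238,8)])
to((482,13,150),qyaw(91.5))
```

```text
[np.float64(27.263465394491202), np.float64(26.91330900988328), np.float64(25.361482003938345), np.float64(28.408664450307786), np.float64(26.99513295456173), np.float64(26.82549996266004), np.float64(37.02692399725321), np.float64(279.096474783214), np.float64(34.53367821630336)]
t 38.80 pos [444.848 434.65  171.845] w 35.1 F [-0.756  0.36  -0.481] xang 91.65 z [-0.003  0.001 -1.   ]
 rot first [-0.003 -0.001  0.003] rows>=0.0
 then shift cm [-42.248   2.61    2.184] rows>=10.3 max12th [-3.521  0.218  0.182]
```

View pics/s24.png

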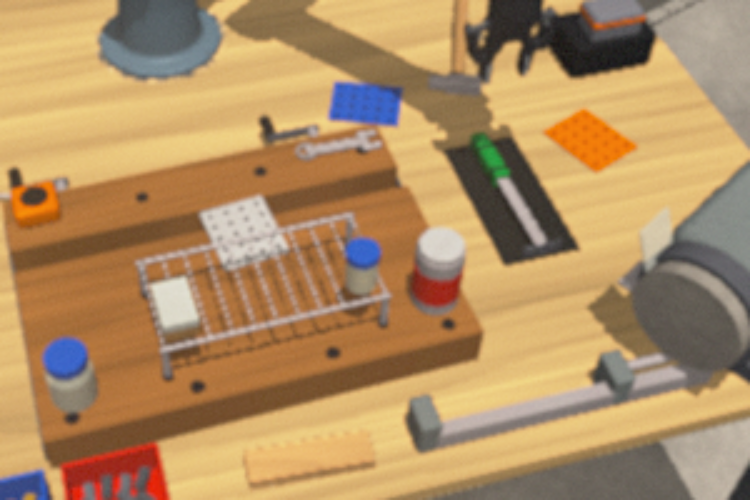

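View pics/t24z.png

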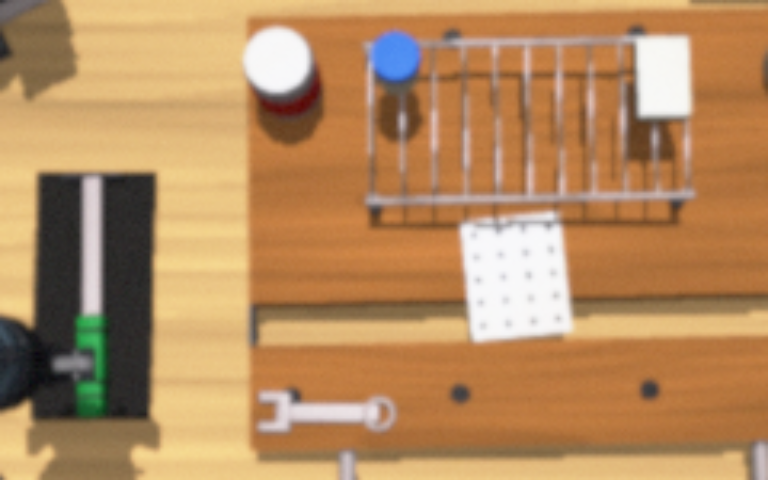

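Run:
```python
from pc import *
np.set_printoptions(precision=1,suppress=True)
p=cv2.imread("pics/t24.png");hsv=cv2.cvtColor(p,cv2.COLOR_BGR2HSV);S,V=hsv[...,1],hsv[...,2]
k=np.zeros(S.shape,np.uint8);k[174:222,258:305]=1
m=cv2.morphologyEx((((V>200)&(S<40))*k).astype(np.uint8),cv2.MORPH_CLOSE,np.ones((3,3)))
c=max(cv2.findContours(m,0,1)[0],key=cv2.contourArea)
W=onz("top",c[:,0],65)[:,:2].astype(np.float32);r=cv2.minAreaRect(W);print(r);print(bench(cv2.boxPoints(r)))
print("planks edge check",bench(onz("top",[(120+400/3.2,110+302/3.2),(120+400/3.2,110+343/3.2),(120+650/3.2,110+299/3.2),(120+650/3.2,110+338/3.2)],62)))
```

```text
((538.4656372070312, 22.623271942138672), (116.07527160644531, 96.42540740966797), 6.324345588684082)
[[-39.7  77.5]
 [-31.6 -18.6]
 [ 84.1  -8.8]
 [ 75.9  87.3]]
planks edge check [[ -0.9 144.2]
 [-40.  145. ]
 [ -3.2 -95. ]
 [-40.5 -93.6]]
```

{"fn": "play_rows", "kwargs": {
  "commands": [-2, 0.2, 0, 0, 0, 0, 1, -3.5, 0.3, 0, 0, 0, 0, 1, -3.5, 0.3, 0, 0, 0, 0, 1, -3.5, 0.3, 0, 0, 0, 0, 1, -3.5, 0.3, 0, 0, 0, 0, 1, -3.5, 0.3, 0, 0, 0, 0, 1, -3.5, 0.3, 0, 0, 0, 0, 1, -3.5, 0.3, 0, 0, 0, 0, 1, -3.5, 0.3, 0, 0, 0, 0, 1, -3.5, 0.3, 0, 0, 0, 0, 1, -3.5, 0.3, 0, 0, 0, 0, 1, -3.5, 0.3, 0, 0, 0, 0, 1]
}}

```text
time: 39.8
position: [489.6, 29.2, 169.5]
orientation: [0.697, 0.717, -0.002, -0.003]
ft_force: [1.3, 0.6, 0.4]
width: 0.3
```

{"fn": "play_rows", "kwargs": {
  "commands": [0, 0, 0, 0, 0, 0, 1, 0, 0, 0, 0, 0, 0, 1, 0, 0, 0, 0, 0, 0, 1]
}}

```text
time: 40.05
position: [490.2, 30.9, 170.0]
orientation: [0.697, 0.717, -0.002, -0.003]
ft_force: [0.5, 0.3, 0.0]
width: 0.0
```

Run:
```python
from h import *
to((498.4,16.7,120),qyaw(91.5))
s=observe();p,d=read_camera("wrist");cv2.imwrite("pics/w25.png",p[:,:,::-1]);np.savez("pics/w25.npz",d=d,pos=s["position"],q=s["orientation"])
```

```text
t 40.05 pos [490.171  30.924 169.966] w 0.0 F [0.461 0.26  0.033] xang 91.61 z [-0.006  0.001 -1.   ]
 rot first [-0.006 -0.001  0.002] rows>=0.1
 then shift cm [-1.443  0.785  4.997] rows>=1.3 max12th [-0.12   0.065  0.416]
```

View pics/w25.png

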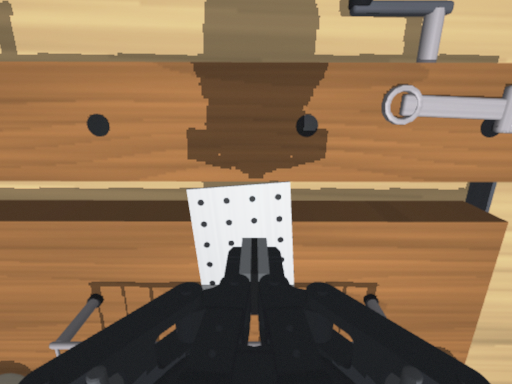

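Run:
```python
from pc import *
np.set_printoptions(precision=1,suppress=True)
s=observe(); a=wonz(s,[(188,189),(290,183)],65); b=wonz(s,[(150,182),(340,181),(150,220.5),(340,220.5)],62); print(a,bench(a));print(b,bench(b))
p=cv2.imread("pics/w25.png")[150:250,160:320]; cv2.imwrite("pics/w25z.png",cv2.resize(p,None,fx=4.5,fy=4.5,interpolation=cv2.INTER_CUBIC))
```

```text
[[487.8 -29.3  65. ]
 [479.4  64.2  65. ]] [[-29.9 -16.2]
 [-35.8  77.4]]
[[482.9 -64.8  62. ]
 [477.  110.7  62. ]
 [521.6 -68.1  62. ]
 [516.5 115.6  62. ]] [[-35.6 -51.6]
 [-36.9 124. ]
 [  3.  -55.9]
 [  2.7 127.8]]
```

View pics/w25z.png

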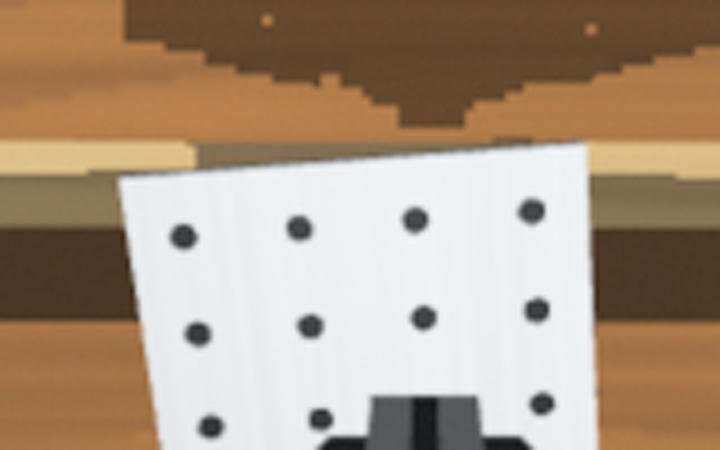

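{"fn": "play_rows", "kwargs": {
  "commands": [-0.7, 0.4, 2.5, 0, 0, 0, 1, -0.7, 0.4, 2.5, 0, 0, 0, 1, 0, 0, 2, 0, 0, 0, 1, 0, 0, 1.5, 0, 0, 0, 1, 0, 0, 0, 0, 0, 0, 1, 0, 0, 0, 0, 0, 0, 1]
}}

```text
time: 40.6
position: [498.1, 18.3, 85.3]
orientation: [0.696, 0.718, -0.002, -0.003]
ft_force: [-0.8, 0.1, 0.9]
width: -0.0
```

Run:
```python
from h import *
to((499,16.7,69),qyaw(91.5))
```

```text
t 40.60 pos [498.073  18.279  85.347] w -0.0 F [-0.751  0.056  0.881] xang 91.77 z [-0.007  0.    -1.   ]
 rot first [-0.006 -0.001  0.005] rows>=0.1
 then shift cm [-0.16   0.089  1.635] rows>=0.4 max12th [-0.013  0.007  0.136]
```

{"fn": "play_rows", "kwargs": {
  "commands": [-0.1, 0.1, 0.8, 0, 0, 0, 1, 0, 0, 0.8, 0, 0, 0, 1, 0, 0, 0.5, 0, 0, 0, 1, 0, 0, 0.5, 0, 0, 0, 1, 0, 0, 0, 0, 0, 0, 1]
}}

```text
time: 41.02
position: [499.9, 16.1, 59.6]
orientation: [0.697, 0.717, -0.001, -0.002]
ft_force: [-0.5, -0.3, -0.3]
width: 0.1
```

{"fn": "play_rows", "kwargs": {
  "commands": [0, 0, 0.6, 0, 0, 0, 1, 0, 0, 0.6, 0, 0, 0, 1, 0, 0, 0, 0, 0, 0, 1]
}}

```text
time: 41.27
position: [499.4, 16.0, 47.0]
orientation: [0.697, 0.717, -0.002, -0.002]
ft_force: [-1.0, 1.2, 0.1]
width: 0.0
```

No jam, so I continue down to about z 21, then rise.

{"fn": "play_rows", "kwargs": {
  "commands": [0, 0, 0.8, 0, 0, 0, 1, 0, 0, 0.8, 0, 0, 0, 1, 0, 0, 0.8, 0, 0, 0, 1, 0, 0, 0.3, 0, 0, 0, 1, 0, 0, 0, 0, 0, 0, 1, 0, 0, 0, 0, 0, 0, 1]
}}

```text
time: 41.77
position: [499.1, 16.1, 20.4]
orientation: [0.697, 0.717, -0.002, -0.002]
ft_force: [-2.4, -0.1, -1.5]
width: -0.0
```

{"fn": "play_rows", "kwargs": {
  "commands": [0, 0, -1, 0, 0, 0, 1, 0, 0, -2, 0, 0, 0, 1, 0, 0, -3, 0, 0, 0, 1, 0, 0, -3, 0, 0, 0, 1, 0, 0, -3, 0, 0, 0, 0.4, 0, 0, -3, 0, 0, 0, 0.4, 0, -2, -2, 0, 0, 0, 0.4, 0, -2, 0, 0, 0, 0, 0.4, 0, 0, 0, 0, 0, 0, 0.4, 0, 0, 0, 0, 0, 0, 0.4]
}}

```text
time: 42.6
position: [461.4, 14.8, 192.8]
orientation: [0.697, 0.717, -0.0, -0.0]
ft_force: [0.8, 0.3, 0.1]
width: 51.2
```

Run:
```python
from h import *
to()
s=observe();p,d=read_camera("wrist");cv2.imwrite("pics/w26.png",p[:,:,::-1]);np.savez("pics/w26.npz",d=d,pos=s["position"],q=s["orientation"])
```

```text
t 42.60 pos [461.424  14.781 192.773] w 51.2 F [0.79  0.264 0.087] xang 91.64 z [-0. -0. -1.]
```

View pics/w26.png

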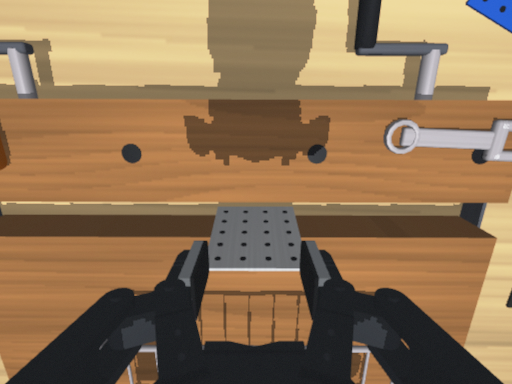

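The third plate is standing (top edge at row 269). I'll measure it and grasp it the same way.

Run:
```python
from h import *
np.set_printoptions(precision=1,suppress=True)
z=np.load("pics/w26.npz"); P=cloud("wrist",z["d"],dict(position=z["pos"],orientation=z["q"]))
m=np.zeros(P.shape[:2],bool); m[212:265,224:294]=1
q,n=fitplate(P,m); print(n, "lean",np.degrees(np.arccos(abs(n[2]))),"az",np.degrees(np.arctan2(n[1],n[0])))
print(len(q),q.min(0),q.max(0)); print(P[262:269,255]); print(P[264,213],P[264,297])
```

```text
[-1.  -0.   0.1] lean 81.93113451454681 az -178.5706307548457
3628 [508.4 -20.4  14.1] [524.4  63.8 110.9]
[[523.   17.4 106.6]
 [522.8  17.4 108.5]
 [523.1  17.4 109.8]
 [523.4  17.4 111. ]
 [523.5  17.4 112.4]
 [524.1  17.4 113.2]
 [523.6  17.4 115.5]]
[525.  -21.4 108.4] [522.9  56.3 108.3]
```

{"fn": "play_rows", "kwargs": {
  "commands": [0, 0, 0, 0.007, -0.007, 0.112, 0.4, 0, 0, 0, 0.007, -0.007, 0.112, 0.4, 0, 0, 0, 0.007, -0.007, 0.112, 0.4, 0, 0, 0, 0.007, -0.007, 0.112, 0.4, 0, 0, 0, 0.007, -0.007, 0.112, 0.4, 0, 0, 0, 0.007, -0.007, 0.112, 0.4, 0, 0, 0, 0.007, -0.007, 0.112, 0.4, 0, 0, 0, 0.007, -0.007, 0.112, 0.4, 0, 0, 0, 0.007, -0.007, 0.112, 0.4, 0, 0, 0, 0.007, -0.007, 0.112, 0.4, 0, 0, 0, 0.007, -0.007, 0.112, 0.4, 0, 0, 0, 0.007, -0.007, 0.112, 0.4]
}}

```text
time: 43.65
position: [461.9, 14.9, 190.6]
orientation: [0.991, 0.124, -0.057, 0.001]
ft_force: [0.7, 0.5, -0.8]
width: 51.5
```

Run:
```python
from h import *
to((529,15.6,150),qyaw(1.5,-7))
```

```text
t 43.65 pos [461.868  14.853 190.648] w 51.5 F [ 0.716  0.487 -0.801] xang 14.29 z [-0.113 -0.015 -0.994]
 rot first [ 0.013 -0.007  0.222] rows>=1.9
 then shift cm [7.158 0.101 3.216] rows>=1.9 max12th [0.597 0.008 0.268]
```

{"fn": "play_rows", "kwargs": {
  "commands": [0, 0, 0, 0.007, -0.007, 0.111, 0.4, 0, 0, 0, 0.007, -0.007, 0.111, 0.4, 3.6, 0, 0, 0, 0, 0, 0.4, 3.6, 0, 1.4, 0, 0, 0, 0.4, 0, 0, 1.8, 0, 0, 0, 0.4, 0, 0, 0, 0, 0, 0, 0.4, 0, 0, 0, 0, 0, 0, 0.4]
}}

```text
time: 44.23
position: [527.2, 17.1, 148.8]
orientation: [0.998, 0.016, -0.066, 0.001]
ft_force: [-0.9, 0.1, 0.2]
width: 51.1
```

Run:
```python
from h import *
to((521,17.4,75),qyaw(1.5,-7))
s=observe();p,d=read_camera("wrist");cv2.imwrite("pics/w27.png",p[:,:,::-1])
```

```text
t 44.23 pos [527.192  17.059 148.772] w 51.1 F [-0.908  0.094  0.196] xang 1.80 z [-0.132 -0.003 -0.991]
 rot first [-0.     0.01   0.005] rows>=0.1
 then shift cm [ 0.286 -0.05   7.398] rows>=1.8 max12th [ 0.024 -0.004  0.616]
```

View pics/w27.png

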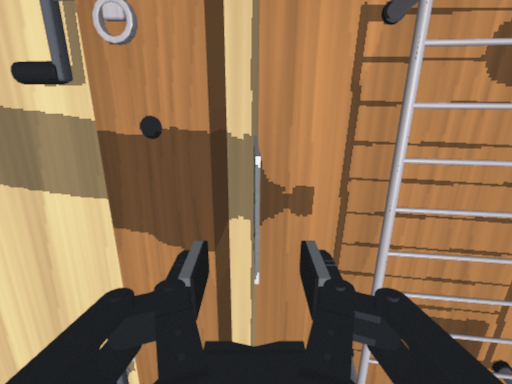

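{"fn": "play_rows", "kwargs": {
  "commands": [0.1, 0, 1.5, 0, 0, 0, 0.4, 0.1, 0, 1.5, 0, 0, 0, 0.4, 0.1, 0, 1.5, 0, 0, 0, 0.4, 0, 0, 1.5, 0, 0, 0, 0.4, 0, 0, 1.1, 0, 0, 0, 0.4, 0, 0, 0, 0, 0, 0, 0.4, 0, 0, 0, 0, 0, 0, 1, 0, 0, 0, 0, 0, 0, 1, 0, 0, 0, 0, 0, 0, 1, 0, 0, 0, 0, 0, 0, 1, 0, 0, 0, 0, 0, 0, 1, 0, 0, 0, 0, 0, 0, 1]
}}

```text
time: 45.28
position: [518.9, 16.6, 81.4]
orientation: [0.998, 0.016, -0.067, 0.001]
ft_force: [-8.6, -0.4, 17.1]
width: 2.0
```

{"fn": "play_rows", "kwargs": {
  "commands": [0, 0, -1, 0, 0, 0, 1, 0, 0, -2, 0, 0, 0, 1, 0, 0, -3, 0, 0, 0, 1, 0, 0, -3, 0, 0, 0, 1, 0, 0, -3, 0, 0, 0, 1, 0, 0, -1.5, 0, 0, 0, 1, 0, 0, 0, 0, 0, 0, 1]
}}

```text
time: 45.87
position: [542.6, 17.1, 217.9]
orientation: [0.998, 0.016, -0.06, 0.001]
ft_force: [1.3, -0.2, -1.8]
width: 2.2
```

Run:
```python
from h import *
to((540,-428,215))
p,d=read_camera("scene");cv2.imwrite("pics/s28.png",cv2.resize(p[100:300,50:350,::-1],None,fx=2.5,fy=2.5))
```

```text
t 45.87 pos [542.61   17.08  217.884] w 2.2 F [ 1.321 -0.161 -1.827] xang 1.79 z [-0.119 -0.004 -0.993]
 then shift cm [-1.608 44.478  0.501] rows>=10.9 max12th [-0.134  3.706  0.042]
```

View pics/s28.png

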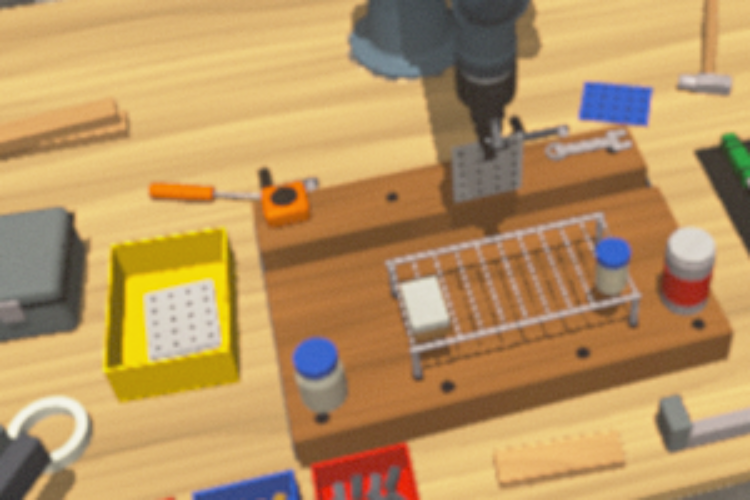

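{"fn": "play_rows", "kwargs": {
  "commands": [-0.2, 2, 0, 0, 0, 0, 1, -0.1, 3.5, 0, 0, 0, 0, 1, -0.1, 3.5, 0, 0, 0, 0, 1, -0.1, 3.5, 0, 0, 0, 0, 1, -0.1, 3.5, 0, 0, 0, 0, 1, -0.1, 3.5, 0, 0, 0, 0, 1, -0.1, 3.5, 0, 0, 0, 0, 1, -0.1, 3.5, 0, 0, 0, 0, 1, -0.1, 3.5, 0, 0, 0, 0, 1, -0.1, 3.5, 0, 0, 0, 0, 1, -0.1, 3.5, 0, 0, 0, 0, 1, 0, 3.5, 0, 0, 0, 0, 1]
}}

```text
time: 46.92
position: [539.0, -389.0, 212.4]
orientation: [0.998, 0.016, -0.065, -0.0]
ft_force: [0.4, -1.2, -1.3]
width: 2.6
```

{"fn": "play_rows", "kwargs": {
  "commands": [0, 2.6, 0, 0, 0, 0, 1, 0, 1, 0, 0, 0, 0, 1, 0, 0, 0, 0, 0.108, 0, 1, 0, 0, 0, 0, 0.108, 0, 1, 0, 0, 0, 0, 0.108, 0, 1, 0, 0, 0, 0, 0.108, 0, 1, 0, 0, 0, 0, 0.108, 0, 1, 0, 0, 0, 0, 0.108, 0, 1, -0.6, 0, 3, 0, 0, 0, 1, -0.6, 0, 3, 0, 0, 0, 1, 0, 0, 0, 0, 0, 0, 1, 0, 0, 0, 0, 0, 0, 1]
}}

```text
time: 47.92
position: [558.2, -420.3, 152.0]
orientation: [0.967, 0.014, 0.254, -0.008]
ft_force: [0.2, 0.0, -2.1]
width: 1.8
```

Run:
```python
from h import *
to((552,-430,96),qyaw(1.5,30))
```

```text
t 47.92 pos [ 558.215 -420.263  151.962] w 1.8 F [ 0.155  0.044 -2.098] xang 1.56 z [ 0.491  0.022 -0.871]
 rot first [-0.009  0.01   0.001] rows>=0.1
 then shift cm [-3.358  0.957  4.523] rows>=1.4 max12th [-0.28   0.08   0.377]
```

{"fn": "play_rows", "kwargs": {
  "commands": [-1.1, 0.4, 1.6, 0, 0, 0, 1, -1.1, 0.3, 1.6, 0, 0, 0, 1, -1.1, 0.2, 1.5, 0, 0, 0, 1, 0, 0, 0, 0, 0, 0, 1, 0, 0, 0, 0, 0, 0, 0.7, 0, 0, 0, 0, 0, 0, 0.5, 0, 0, 0, 0, 0, 0, 0.5, 0, 0, 0, 0, 0, 0, 0.5, 0, 0, -2, 0, 0, 0, 0.5, 0, 0, -3, 0, 0, 0, 0.5, 0, 0, -3, 0, 0, 0, 0.5, 0, 0, -3, 0, 0, 0, 0.5]
}}

```text
time: 48.92
position: [501.0, -434.3, 197.6]
orientation: [0.966, 0.016, 0.258, -0.004]
ft_force: [0.0, -1.5, 0.5]
width: 42.8
```

{"fn": "play_rows", "kwargs": {
  "commands": [0, 0, -3, 0, 0, 0, 0.5, 0, 0, 0, 0, -0.105, 0, 0.5, 0, 0, 0, 0, -0.105, 0, 0.5, 0, 0, 0, 0, -0.105, 0, 0.5, 0, 0, 0, 0, -0.105, 0, 0.5, 0, 0, 0, 0, -0.105, 0, 0.5, 0, 0, -3, 0, 0, 0, 0.5, 0, 0, 0, 0, 0, 0, 0.5, 0, 0, 0, 0, 0, 0, 0.5]
}}

```text
time: 49.67
position: [488.3, -435.8, 253.7]
orientation: [1.0, 0.016, -0.0, 0.002]
ft_force: [0.3, -0.7, 0.1]
width: 42.6
```

Run:
```python
from h import *
to()
np.set_printoptions(precision=1,suppress=True)
p,d=read_camera("scene");cv2.imwrite("pics/s29.png",cv2.resize(p[100:300,50:420,::-1],None,fx=2.1,fy=2.1))
p,d=read_camera("top");P=cloud("top",d);cv2.imwrite("pics/t29.png",cv2.resize(p[90:270,120:480,::-1],None,fx=2.2,fy=2.2));cv2.imwrite("pics/t29f.png",p[...,::-1])
print("bin plate z",[P[v,u] for u,v in [(415,190),(430,195),(420,205),(435,210)]])
print("scraper",[(round(P[v,140:160][P[v,140:160,2].argmax()][0]),round(P[v,140:160,2].max(),1)) for v in range(166,244,7)])
```

```text
t 49.67 pos [ 488.298 -435.823  253.729] w 42.6 F [ 0.313 -0.714  0.066] xang 1.84 z [-0.    -0.004 -1.   ]
bin plate z [array([ 564.7, -409.9,   12.2]), array([ 548.9, -457.7,   11.6]), array([ 516.8, -424.6,   11.5]), array([ 501. , -472.2,   10.9])]
scraper [(636, np.float64(26.6)), (614, np.float64(25.4)), (591, np.float64(28.6)), (569, np.float64(26.8)), (546, np.float64(28.7)), (524, np.float64(29.5)), (503, np.float64(26.1)), (415, np.float64(1337.7)), (458, np.float64(35.1)), (437, np.float64(32.8)), (415, np.float64(33.9)), (393, np.float64(5.2))]
```

View pics/s29.png

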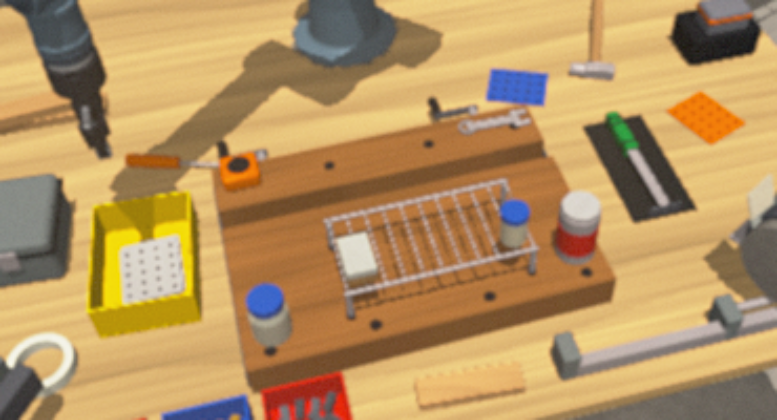

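View pics/t29.png

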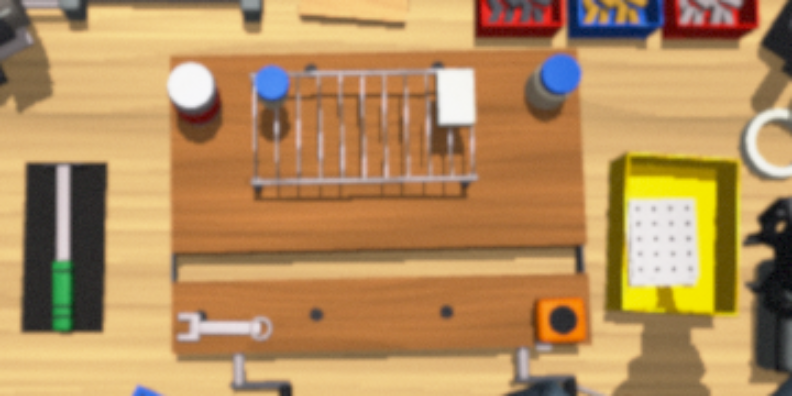

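The bin stack's top is at z ≈ 12 mm, which matches three plates on the floor. The bench is clear, the scraper is level on the mat and the bystanders have not moved. Handing in.

Run:
```python
from station import *
print(close_job())
```

```text
the job is handed in; nothing more can be done
None
```

The job is handed in at about 50 s of robot time: all three plates present are in the yellow bin and the scraper is back on its mat. No plate lay on the front plank, so I took plate_d as absent.

- **Order of work:** I tipped up and binned the two overhanging plates on the back plank first. Then I drew the dropped plate out from under the shelf with the scraper, put the scraper back, and tipped and binned that plate.
- **Last checks (final pictures):** The plates lie flat in a stack in the bin, with the top at z ≈ 12 mm, which fits three plates on the floor. The scraper lies level on the mat with its handle top at about 33–35 mm. The wrench, tape, jar, can, shelf stock and both look-alikes appear where they started.
- **Disagreements:** The cameras differed by 2–6 mm on the gap edge and on how far the drawn plate overhung (top camera about 36 mm, scene camera about 30 mm). Its front corner came within about 1 mm of the front plank, but it tipped without jamming. No check failed, and the highest of the wrist forces I read after each move was about 19 N.

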